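Refill the guests' laundry tablet bin

ROBOT

A 6-joint arm with a two-finger parallel gripper is mounted at the origin on the work surface. World frame = base frame: x ahead of the robot, y to its left, z up, the work surface at z = 0. Lengths are in m, angles in rad, forces in N, time in s.
With the tool pointing down it reaches from about 0.275 to 0.85 m from the base axis. Payload 5.2 kg.
Tool frame: the origin (TCP) lies on the mounting face of the last link; the fingertips stand 173 mm ahead of it and the grasp point (between the pads) lies arm.grasp_offset ahead of it (arm.grasp_offset is the distance from the TCP to the grasp point, in m); z points along the fingers, y is the line along which they close (so a half turn about z gives the same grasp; the last joint's range is limited). The gripper opens to 85 mm and grips with 20 to 120 N. Pads are 22 mm wide; open, the fingers measure 114 mm over their backs; the gripper's body (76 mm by 85 mm) begins 54 mm behind the grasp point. The pads swing forward as they close: fully open they stand 13 mm farther back than shut.
Start: joints at [1.1, 0.259, 1.535, -0, 1.348, -0.203], TCP at [0.146, 0.53, 0.405] pointing down, gripper open.
Joint ranges: [-3.14, 3.14], [-0.91, 2.08], [0.19, 2.58], [-1.22, 4.36], [0.22, 2.71], [-3.12, 3.12]. Speed limits (rad/s): [2.57, 2.57, 3.14, 3.14, 3.14, 3.14].

INTERFACE

Orientations are given as a rotation vector (axis times angle).
In Python, from bench import telemetry, vision, workorder, arm gives the robot as it stands.
- The arm moves only by the shell command python3 -m inch 'ROWS' [OPENING]. ROWS is a JSON object of lists of equal length, an entry for each row: "delta_pos": the shift along the tool's x, y, z scaled (see below), a list of three; "spin": the turn about the tool's z scaled (see below). In form: {"delta_pos": [[tx, ty, tz], ...], "spin": [spin, ...]}. A call has 1 to 5 rows; each row shifts and turns the commanded pose from where the row before left it, along the tool's axes as they then stand; what a row does not reach is not made up. The controller multiplies each number of a shift by 15 cm and each number of a turn by 120 degrees. A row lasts 1/8 s, in which the tool goes at most 62.5 mm and 10.7 degrees, less where a joint would pass 70% of its speed; a pose out of reach is approached as far as the arm can. A call with a number of a shift or a turn outside -1 to 1 is refused whole. A call with a gripper value outside its range is refused whole. OPENING is the opening, from 0 (shut) to 1 (fully open), set as the call begins (- or left out, the last holds). The fingers move at their own pace and stop on an object; the grip force is fixed at half the most. Time passes only in rows, so rows that do not move let the fingers close. It gives the time, the measured TCP pose, the force, the opening and the grip force at its end, in the units of the state.
- telemetry.read_state(): the state, without advancing time (a new reading comes with each control period).
- vision.snapshot(name): name is "scene" or "top" or "wrist"; returns a dict with "frame" (480x640x3 uint8, blue, green, red), "mtx" (3x3 intrinsics, pixels), "k1" (the pictures are not rectified: a ray, as slopes to the right and down, at radius r is drawn at 1 + k1 r^2 times it, then the intrinsics apply), "rvec" (rotation vector, rad) and "tvec" (3), from world to camera coordinates, as OpenCV has them; the wrist camera has in their place "T_tool_cam" (4x4, takes a point from camera to tool coordinates, whose origin is the TCP and whose axes are the flange's). Camera axes: x right, y down, z forward; pixel columns grow to the right and rows downward; lengths in m; the calibration is good to about 2 mm. A picture is of the moment at which its call begins: read the wrist's pose just before it. There is no depth.
- workorder.job_done(): hands the job in; it is judged then, once.
The state is a dict: "clock": time; "qpos": joint angles; "qvel": joint speeds; "effort": joint torques, N m; "position": TCP position; "orientation": TCP orientation; "force": force on the tool from outside, world axes, zero at the start; "torque": the same for the moment, N m; "finger_gap": opening from 0.0 (shut) to 1.0 (fully open); "finger_force": force on a finger pad.
Only numpy, scipy, OpenCV 4.12 (cv2) and the standard library are available. Lean on these libraries where they do the work, as an engineer would, in place of code of your own. Each camera call takes 0.05 s, during which the arm holds its last target. There are 200 camera calls.

TASK

Refill the guests' clear bin with the detergent tablets left in the blue tub: prise up the tub's lid with the flat blade of the opener, swing it well open, and carry every tablet over in the scoop, without the fingers ever touching the tablets. Then shut the lid fully and leave the scoop standing and the opener lying on the dark mat. Leave the bottle, the carton and the plant alone.

Things in the scene. Friction and masses are not known exactly. Their poses are not given: they have to be found in the camera images.
- tub: Blue tub that stays put: 298 mm long (x), 156 mm wide (y), 86 mm high, walls and floor 4 mm, inside 290 x 148 mm. Origin: centre of its underside. +x points roughly away from the robot; inside, that end slopes at 45 degrees from the floor 110 mm ahead of the origin to 35 mm above the floor at the end wall. The tablets start in the +x two thirds. Lid hinge on the +y side, pry notch on the -y side.
- tub_lid (a joint): Angle of the tub's white lid: 0 shut, opens upwards to 1.9 rad (leaning back past upright). Stiff hinge: it stays where it is left; moving its free edge takes about 1 to 3 N. The lid is a flat plate 304 x 162 mm, 6 mm thick, about 0.16 kg, without handle. Shut, its underside is at 86.5 mm height and its free edge overhangs the notch wall by 6 mm.
- lid_hinge (a point): Middle of the lid's hinge line, on the tub's +y rim (78 mm from the tub's centre line, 86.5 mm high, level with the underside of the lid). The hinge line runs along the tub's x.
- lid_edge (a point): Middle of the lid's free edge, at its underside, 162 mm from the hinge line; it moves with the lid.
- pry_notch (a point): Middle of the pry notch, on the outer face of the tub's -y wall: an opening 70 mm long (along the tub's x) and 10 mm high between the shut lid and the lowered rim; the point is 5.5 mm below the lid's underside.
- opener: Flat pry tool lying on the mat, 0.09 kg: red handle 100 mm long, 24 mm wide, 22 mm high (from 87 mm behind to 13 mm ahead of the origin) and a steel blade 28 mm wide, 3 mm thick, reaching to its tip 87 mm ahead of the origin; the blade's mid-plane is 11 mm above the underside. Origin: on the underside. x points to the blade tip, z up.
- scoop: Yellow scoop standing on the mat, 0.15 kg. Origin: centre of underside; x out of the open front, z up. Floor 80 mm long (x +-40), 132 mm wide, 2 mm thick; back and side walls 3 mm thick, 58 mm high, sides sloping down over the front 40 mm. Handle: level black rubber bar over the bowl on a stalk at the back, 24 mm wide (y), 24 mm high, x -43 to +31 mm, centre line 90 mm above the underside.
- bin: Guests' self-serve bin, clear plastic with a steel-trimmed rim, stays put on the counter: 200 mm (x) x 190 mm (y), 100 mm high (trim to 103 mm), open top, walls and floor 4 mm. Origin: centre of its underside.
- mat: Dark rubber mat fixed to the counter, 240 mm (x) x 270 mm (y), 3 mm thick, on which both tools lie at the start. Origin: centre of its underside.
- spray_bottle: White bottle of stain remover, 64 mm across, 190 mm tall, to be left alone. Origin: centre of its underside.
- carton: Yellow carton, 60 x 100 x 120 mm, to be left alone. Origin: centre of its underside.
- plant: Small plant in a clay pot 84 mm across at the rim, to be left alone. Origin: centre of its underside.
- tablet0: Hard white detergent tablet with a green spot, pillow-edged disc 40 mm across and 22 mm thick, 35 g, slippery. One of 6 to 9 that lie in the tub; absent ones have no pose. Origin: centre of its lower face (z its axis).
- tablet1: Hard white detergent tablet with a green spot, pillow-edged disc 40 mm across and 22 mm thick, 35 g, slippery. One of 6 to 9 that lie in the tub; absent ones have no pose. Origin: centre of its lower face (z its axis).
- tablet2: Hard white detergent tablet with a green spot, pillow-edged disc 40 mm across and 22 mm thick, 35 g, slippery. One of 6 to 9 that lie in the tub; absent ones have no pose. Origin: centre of its lower face (z its axis).
- tablet3: Hard white detergent tablet with a green spot, pillow-edged disc 40 mm across and 22 mm thick, 35 g, slippery. One of 6 to 9 that lie in the tub; absent ones have no pose. Origin: centre of its lower face (z its axis).
- tablet4: Hard white detergent tablet with a green spot, pillow-edged disc 40 mm across and 22 mm thick, 35 g, slippery. One of 6 to 9 that lie in the tub; absent ones have no pose. Origin: centre of its lower face (z its axis).
- tablet5: Hard white detergent tablet with a green spot, pillow-edged disc 40 mm across and 22 mm thick, 35 g, slippery. One of 6 to 9 that lie in the tub; absent ones have no pose. Origin: centre of its lower face (z its axis).
- tablet6: Hard white detergent tablet with a green spot, pillow-edged disc 40 mm across and 22 mm thick, 35 g, slippery. One of 6 to 9 that lie in the tub; absent ones have no pose. Origin: centre of its lower face (z its axis).
- tablet7: Hard white detergent tablet with a green spot, pillow-edged disc 40 mm across and 22 mm thick, 35 g, slippery. One of 6 to 9 that lie in the tub; absent ones have no pose. Origin: centre of its lower face (z its axis).
- tablet8: Hard white detergent tablet with a green spot, pillow-edged disc 40 mm across and 22 mm thick, 35 g, slippery. One of 6 to 9 that lie in the tub; absent ones have no pose. Origin: centre of its lower face (z its axis).

How it is judged:
On the way, in this order (a step that is already met when the one before it is completed fails the run):
1. the lid is raised from shut by the opener's blade (value of joint tub_lid between 0.06 and 0.6 rad and contact force between opener and tub_lid above 0.3 N), for 0.1 s.
2. the lid is well open (past 1.2 rad) (value of joint tub_lid above 1.2 rad), for 0.2 s.
3. the scoop carries tablets clear of the tub (height (world z) of scoop above 0.1 m and ((x of tablet0 in the frame of scoop between -0.06 and 0.06 m and y of tablet0 in the frame of scoop between -0.066 and 0.066 m and z of tablet0 in the frame of scoop between -0.005 and 0.08 m) or (x of tablet1 in the frame of scoop between -0.06 and 0.06 m and y of tablet1 in the frame of scoop between -0.066 and 0.066 m and z of tablet1 in the frame of scoop between -0.005 and 0.08 m) or (x of tablet2 in the frame of scoop between -0.06 and 0.06 m and y of tablet2 in the frame of scoop between -0.066 and 0.066 m and z of tablet2 in the frame of scoop between -0.005 and 0.08 m) or (x of tablet3 in the frame of scoop between -0.06 and 0.06 m and y of tablet3 in the frame of scoop between -0.066 and 0.066 m and z of tablet3 in the frame of scoop between -0.005 and 0.08 m) or (x of tablet4 in the frame of scoop between -0.06 and 0.06 m and y of tablet4 in the frame of scoop between -0.066 and 0.066 m and z of tablet4 in the frame of scoop between -0.005 and 0.08 m) or (x of tablet5 in the frame of scoop between -0.06 and 0.06 m and y of tablet5 in the frame of scoop between -0.066 and 0.066 m and z of tablet5 in the frame of scoop between -0.005 and 0.08 m) or (x of tablet6 in the frame of scoop between -0.06 and 0.06 m and y of tablet6 in the frame of scoop between -0.066 and 0.066 m and z of tablet6 in the frame of scoop between -0.005 and 0.08 m) or (x of tablet7 in the frame of scoop between -0.06 and 0.06 m and y of tablet7 in the frame of scoop between -0.066 and 0.066 m and z of tablet7 in the frame of scoop between -0.005 and 0.08 m) or (x of tablet8 in the frame of scoop between -0.06 and 0.06 m and y of tablet8 in the frame of scoop between -0.066 and 0.066 m and z of tablet8 in the frame of scoop between -0.005 and 0.08 m))), for 0.2 s.
4. every tablet is in the guests' bin (x of tablet0 in the frame of bin between -0.098 and 0.098 m and y of tablet0 in the frame of bin between -0.093 and 0.093 m and height (world z) of each of tablet0, tablet1, tablet2, tablet3, tablet4, tablet5, tablet6, tablet7, tablet8 below 0.095 m and x of tablet1 in the frame of bin between -0.098 and 0.098 m and y of tablet1 in the frame of bin between -0.093 and 0.093 m and x of tablet2 in the frame of bin between -0.098 and 0.098 m and y of tablet2 in the frame of bin between -0.093 and 0.093 m and x of tablet3 in the frame of bin between -0.098 and 0.098 m and y of tablet3 in the frame of bin between -0.093 and 0.093 m and x of tablet4 in the frame of bin between -0.098 and 0.098 m and y of tablet4 in the frame of bin between -0.093 and 0.093 m and x of tablet5 in the frame of bin between -0.098 and 0.098 m and y of tablet5 in the frame of bin between -0.093 and 0.093 m and x of tablet6 in the frame of bin between -0.098 and 0.098 m and y of tablet6 in the frame of bin between -0.093 and 0.093 m and x of tablet7 in the frame of bin between -0.098 and 0.098 m and y of tablet7 in the frame of bin between -0.093 and 0.093 m and x of tablet8 in the frame of bin between -0.098 and 0.098 m and y of tablet8 in the frame of bin between -0.093 and 0.093 m), for 0.2 s.
At the end, for the whole second after the job is handed in: Every tablet lies at rest inside the guests' bin, below its rim; the tub's lid is shut (within 0.05 rad); the scoop stands upright (within 0.2 rad) and the opener lies on the mat, both with their origins within its outline (scoop origin below 12 mm, opener origin below 30 mm) (all of step 4 and value of joint tub_lid below 0.05 rad and x of scoop in the frame of mat between -0.12 and 0.12 m and y of scoop in the frame of mat between -0.135 and 0.135 m and height (world z) of scoop below 0.012 m and angle between scoop's own z axis and vertical below 0.2 rad and x of opener in the frame of mat between -0.12 and 0.12 m and y of opener in the frame of mat between -0.135 and 0.135 m and height (world z) of opener below 0.03 m and linear speed of each of tablet0, tablet1, tablet2, tablet3, tablet4, tablet5, tablet6, tablet7, tablet8 below 0.02 m/s); the robot touches nothing.
It fails at once if the fingers touch a tablet (contact force between the fingers and tablet0 above 1 N or contact force between the fingers and tablet1 above 1 N or contact force between the fingers and tablet2 above 1 N or contact force between the fingers and tablet3 above 1 N or contact force between the fingers and tablet4 above 1 N or contact force between the fingers and tablet5 above 1 N or contact force between the fingers and tablet6 above 1 N or contact force between the fingers and tablet7 above 1 N or contact force between the fingers and tablet8 above 1 N).
It fails at once if the bottle, the carton or the plant is disturbed (moved over 30 mm or tipped) (distance of any of spray_bottle, carton, plant from where it was at the start of the episode above 0.03 m or angle between any of spray_bottle, carton, plant's own z axis and vertical above 0.25 rad).
Of tablet0, tablet1, tablet2, tablet3, tablet4, tablet5, tablet6, tablet7, tablet8 only 6 to 9 are there at a start; the rules pass over those that are not, and their reading is None.
At some moment in a run one of scoop, opener may be knocked a few centimetres aside while the robot is not near it.
It also fails if it takes over 210 s, if anything falls off the work surface, if the arm or the gripper's body presses on something with over 40 N, if the wrist force passes 120 N, or if a joint passes its speed limit or range.

## Working session

There is one attempt and no reset: what is moved stays moved. The work goes in short steps, Python scripts to look and compute and a shell command to move; the robot and the scene stay as the last step left them, time stands still between calls to the robot, and variables do not carry over. Pictures are saved under pics/ and viewed, at most 14 in all, crops included, and the job is handed in when it is done.

```bash
ls; mkdir -p pics; cat > h.py <<'E'
import numpy as np, cv2
from bench import telemetry, vision, workorder, arm
R=lambda v: cv2.Rodrigues(np.array(v,float))[0]
def snap(name,save=None):
    s=telemetry.read_state(); d=vision.snapshot(name)
    if name=="wrist":
        T=np.eye(4);T[:3,:3]=R(s["orientation"]);T[:3,3]=s["position"]
        W=T@np.array(d["T_tool_cam"])      # cam->world
    else:
        A=np.eye(4);A[:3,:3]=R(d["rvec"]);A[:3,3]=np.ravel(d["tvec"]);W=np.linalg.inv(A)
    c=dict(W=W,K=np.array(d["mtx"]),k1=float(d["k1"]),im=np.array(d["frame"]))
    if save: cv2.imwrite("pics/"+save,c["im"])
    return c
def ray(c,uv):
    uv=np.atleast_2d(np.array(uv,float)).reshape(-1,1,2)
    n=cv2.undistortPoints(uv,c["K"],np.array([c["k1"],0,0,0,0.])).reshape(-1,2)
    d=np.c_[n,np.ones(len(n))]@c["W"][:3,:3].T
    return c["W"][:3,3],d
def onz(c,uv,z):
    o,d=ray(c,uv); return o+d*((z-o[2])/d[:,2])[:,None]
def proj(c,P):
    A=np.linalg.inv(c["W"]); P=np.atleast_2d(np.array(P,float))
    return cv2.projectPoints(P.reshape(-1,1,3),cv2.Rodrigues(A[:3,:3])[0],A[:3,3],c["K"],np.array([c["k1"],0,0,0,0.]))[0].reshape(-1,2)
def tri(c1,u1,c2,u2):
    o1,d1=ray(c1,u1);o2,d2=ray(c2,u2);d1=d1[0]/np.linalg.norm(d1[0]);d2=d2[0]/np.linalg.norm(d2[0])
    t=np.linalg.lstsq(np.c_[d1,-d2],o2-o1,rcond=None)[0];a=o1+t[0]*d1;b=o2+t[1]*d2
    return (a+b)/2,np.linalg.norm(a-b)
E
python3 - <<'E'
from h import *
print(telemetry.read_state(), arm.grasp_offset)
for n in("scene","top","wrist"):
    c=snap(n,n+"0.png"); print(n,c["W"].round(3).tolist(),c["K"].round(1).tolist(),c["k1"])
E
```

```text
pics
{'clock': 0.0, 'qpos': array([ 1.10017314e+00,  2.59383369e-01,  1.53611420e+00, -4.00111595e-06,
        1.34800076e+00, -2.02786749e-01]), 'qvel': array([ 0.00037053, -0.00092078, -0.0009238 , -0.00126877,  0.00245841,
       -0.00114662]), 'effort': array([-1.26240673e-03, -4.46012986e+01, -2.90574360e+01, -4.65048342e-04,
        1.14025935e-02,  1.65797360e-05]), 'position': array([0.14542481, 0.53019895, 0.40384017]), 'orientation': array([-4.19374969e-01, -3.11284255e+00,  2.82680314e-03]), 'force': array([-0.37832885, -0.11829999,  0.89137982]), 'torque': array([-0.01942853,  0.00424554, -0.01268937]), 'finger_force': 0.0, 'finger_gap': 0.9991290120547265} 0.1547
scene [[-0.392, 0.757, -0.524, 1.356], [0.92, 0.328, -0.214, 0.319], [0.01, -0.566, -0.825, 1.218], [0.0, 0.0, 0.0, 1.0]] [[568.3, 0.0, 322.4], [0.0, 568.3, 245.7], [0.0, 0.0, 1.0]] -0.03247688136392668
top [[-0.003, -0.997, 0.076, 0.541], [-1.0, 0.004, 0.014, 0.005], [-0.015, -0.076, -0.997, 1.153], [0.0, 0.0, 0.0, 1.0]] [[434.2, 0.0, 323.3], [0.0, 434.2, 239.7], [0.0, 0.0, 1.0]] -0.021850872431225302
wrist [[0.265, 0.922, 0.281, 0.072], [0.964, -0.253, -0.079, 0.55], [-0.002, 0.292, -0.957, 0.373], [0.0, 0.0, 0.0, 1.0]] [[343.9, 0.0, 318.6], [0.0, 343.9, 239.2], [0.0, 0.0, 1.0]] -0.06489947941363378
```

View pics/scene0.png

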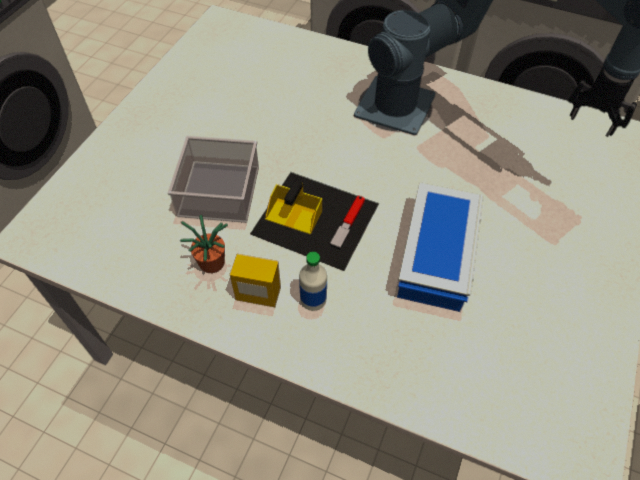

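View pics/top0.png

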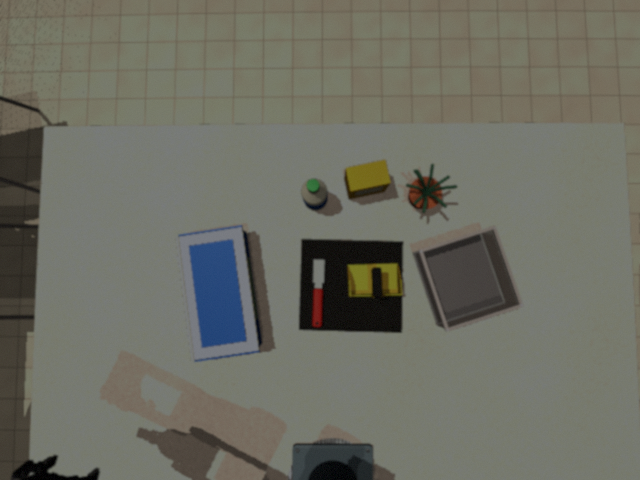

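The scene view shows the bin (corners ≈(185,140),(257,140),(250,220),(173,208)), the scoop at (293,207), the opener at (348,222), and the tub at (440,245). In the top view the tub is centred at about (220,293), the opener at (318,293), the scoop at (375,280), the mat at (352,285) and the bin at (466,278).

```bash
cat >> h.py <<'E'
def mask(c,lo,hi,box=None):
    m=cv2.inRange(cv2.cvtColor(c["im"],cv2.COLOR_BGR2HSV),np.array(lo),np.array(hi))
    if box: b=np.zeros_like(m);x0,y0,x1,y1=box;b[y0:y1,x0:x1]=m[y0:y1,x0:x1];m=b
    return m
def big(m):
    k=max(cv2.findContours(m,cv2.RETR_EXTERNAL,cv2.CHAIN_APPROX_NONE)[0],key=cv2.contourArea)
    M=cv2.moments(k);return np.array([M["m10"]/M["m00"],M["m01"]/M["m00"]]),k.reshape(-1,2).astype(float)
def rectz(c,k,z):
    P=onz(c,k,z)[:,:2]; r=cv2.minAreaRect((P*1000).astype(np.float32)); return np.round(r[0],1),np.round(r[1],1),round(r[2],1)
RED=((0,120,60),(8,255,255)); 
E
python3 - <<'E'
from h import *
s=snap("scene");t=snap("top")
B={"panel":((100,150,100),(125,255,255),None,.0925),"opener":((0,150,80),(8,255,255),None,.025),"scoop":((22,150,70),(35,255,255),None,.06),
"mat":((0,0,0),(180,255,45),None,.003)}
box={"scene":{"opener":(320,180,380,260),"scoop":(258,175,330,240),"mat":(245,165,385,272),"panel":(405,180,485,310)},
"top":{"opener":(300,240,340,340),"scoop":(340,250,408,310),"mat":(295,230,410,340),"panel":(170,210,270,370)}}
for n,(lo,hi,_,z) in B.items():
    ms,ks=big(mask(s,lo,hi,box["scene"][n]));mt,kt=big(mask(t,lo,hi,box["top"][n]))
    print(n,ms.round(),mt.round(),"tri",[np.round(x,4) for x in tri(s,ms,t,mt)])
    print("  top",rectz(t,kt,z),"scene",rectz(s,ks,z))
# bin rim corners
print("bin s",onz(s,[(185,139),(258,140),(250,220),(173,208)],.103).round(3).tolist())
cv2.imwrite("pics/c1.png",np.hstack([cv2.resize(t["im"][220:340,400:530],None,fx=3,fy=3,interpolation=2),cv2.resize(t["im"][220:340,290:410],None,fx=3,fy=3,interpolation=2)]))
E
```

```text
panel [442. 236.] [217. 293.] tri [array([0.4914, 0.2821, 0.0814]), np.float64(0.0015)]
  top (array([493.1, 280.2]), array([244.5, 104.6]), 8.5) scene (array([492.1, 280.1]), array([246.8, 107.3]), 8.6)
opener [354. 210.] [317. 307.] tri [array([0.4517, 0.038 , 0.0166]), np.float64(0.0008)]
  top (array([452.1,  38.2]), array([20.7, 94.6]), 89.9) scene (array([456.9,  39.6]), array([25.9, 97.7]), 88.6)
scoop [294. 210.] [372. 279.] tri [array([ 0.5261, -0.104 ,  0.0299]), np.float64(0.0001)]
  top (array([ 524.2, -107.1]), array([ 80.3, 132.1]), 1.4) scene (array([538.3, -99.6]), array([128.9, 145.8]), 1.6)
mat [319. 223.] [346. 287.] tri [array([ 0.5038, -0.0398, -0.0219]), np.float64(0.0024)]
  top (array([509. , -50.4]), array([264.9, 235.3]), 88.5) scene (array([509.1, -50.2]), array([265.8, 234.7]), 88.4)
bin s [[0.472, -0.454, 0.103], [0.396, -0.27, 0.103], [0.648, -0.164, 0.103], [0.691, -0.358, 0.103]]
```

View pics/c1.png

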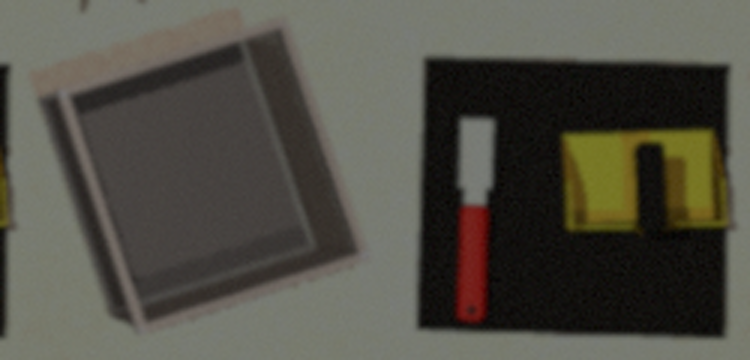

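```bash
cat > d.py <<'E'
# d.py gx gy gz ang : what is left to go; g = grasp point target (mm), ang = direction of tool y (deg)
import sys; from h import *
s=telemetry.read_state(); g=np.array(sys.argv[1:4],float)/1000; a=float(sys.argv[4])
M=R(s["orientation"]); now=np.degrees(np.arctan2(M[1,1],M[0,1])); turn=(a-now+180)%360-180
p=np.array(s["position"])+M[:,2]*arm.grasp_offset
r=np.radians(a); y=np.array([np.cos(r),np.sin(r),0]); z=np.array([0,0,-1.]); x=np.cross(y,z)
u=np.array([x,y,z])@(g-p)
print("t",round(s["clock"],2),"grasp",(p*1000).round(1),"ang",now.round(2),"gap",round(s["finger_gap"],3),"F",np.round(s["force"],1),"q6",round(s["qpos"][5],2))
print("SPIN",round(-turn/120,4),"rows>=",abs(turn)/10.67,"| SHIFT",(u/.15).round(3),"rows>=",round(np.linalg.norm(u)/.06,1))
E
python3 - <<'E'
from h import *
t=snap("top");P=onz(t,[(420.7,250.7),(495,226.7),(520.7,304),(446.7,330)],.103)[:,:2];print(P.round(4).tolist(),P.mean(0),[np.linalg.norm(P[i]-P[i-1]).round(3) for i in range(4)],[np.degrees(np.arctan2(*(P[i]-P[i-1])[::-1])).round(1) for i in range(4)])
E
S='[0.0889,0.0889,0.0889,0.0889,0.0889]'
for i in 1; do :; done
python3 -m inch '{"delta_pos":[[0,0,0],[0,0,0],[0,0,0],[0,0,0],[0,0,0]],"spin":[0.0889,0.0889,0.0889,0.0889,0.0889]}' 
python3 -m inch '{"delta_pos":[[0,0,0],[0,0,0],[0,0,0],[0,0,0],[0,0,0]],"spin":[0.0889,0.0889,0.0889,0.0889,0.0889]}' 
python3 -m inch '{"delta_pos":[[0,0,0],[0,0,0],[0,0,0],[0,0,0],[0,0,0]],"spin":[0.0889,0.0889,0.0889,0.0889,0.0889]}' 
python3 d.py 440 38 200 -90
```

```text
[[0.5936, -0.2148], [0.6512, -0.3961], [0.465, -0.4519], [0.4042, -0.2733]] [ 0.52849734 -0.33400322] [np.float64(0.198), np.float64(0.19), np.float64(0.194), np.float64(0.189)] [np.float64(17.1), np.float64(-72.4), np.float64(-163.3), np.float64(108.8)]
clock: 0.92
position: [0.1455, 0.5304, 0.4046]
orientation: [1.78, 2.588, -0.0]
force: [-0.4, -0.5, 0.4]
finger_gap: 1.001
finger_force: 0.0
clock: 1.55
position: [0.1455, 0.5304, 0.4046]
orientation: [2.753, 1.514, -0.0]
force: [-0.6, 1.0, 0.4]
finger_gap: 1.0
finger_force: 0.0
clock: 2.17
position: [0.1455, 0.5304, 0.4046]
orientation: [3.139, 0.117, -0.0]
force: [-0.3, 0.2, 0.2]
finger_gap: 1.004
finger_force: 0.0
t 2.17 grasp [145.5 530.3 249.9] ang -85.72 gap 1.004 F [-0.3  0.2  0.2] q6 2.6
SPIN 0.0357 rows>= 0.40138274694398646 | SHIFT [1.963 3.282 0.333] rows>= 9.6
```

```bash
python3 -m inch '{"delta_pos":[[0,0,0],[0.196,0.328,0],[0.196,0.328,0],[0.196,0.328,0],[0.196,0.328,0]],"spin":[0.0357,0,0,0,0]}' >/dev/null
python3 -m inch '{"delta_pos":[[0.196,0.328,0.06],[0.196,0.328,0.06],[0.196,0.328,0.06],[0.196,0.328,0.06],[0.196,0.328,0.06]],"spin":[0,0,0,0,0]}' >/dev/null
python3 -m inch '{"delta_pos":[[0.196,0.328,0.03],[0,0,0],[0,0,0]],"spin":[0,0,0]}'
python3 - <<'E'
from h import *
c=snap("wrist","w1.png")
E
python3 d.py 459 38 200 -90
```

```text
clock: 3.8
position: [0.4422, 0.0403, 0.355]
orientation: [-3.141, -0.008, 0.002]
force: [-0.2, 0.6, -0.0]
finger_gap: 1.001
finger_force: 0.0
t 3.85 grasp [441.8  41.  200.4] ang -89.63 gap 0.994 F [-0.5 -0.4  0.8] q6 1.4
SPIN 0.0031 rows>= 0.03451283385654015 | SHIFT [0.115 0.02  0.003] rows>= 0.3
```

View pics/w1.png

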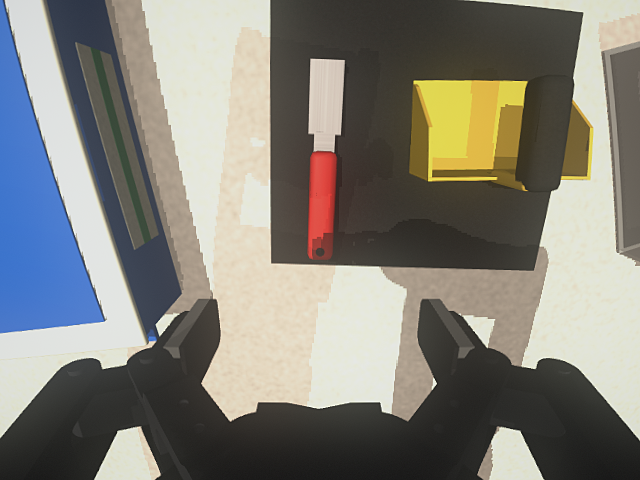

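The wrist view looks along +x. The opener handle is at (322,205) with the blade tip at (326,59), the scoop is at about (500,130) with its bar at (545,132), and the tub's -y wall with the grey-green label is on the left.

```bash
cat >> h.py <<'E'
def opener(c,box=None,z=.025):
    m,k=big(mask(c,(0,130,50),(8,255,255),box)); r=rectz(c,k,z); return m,r,k
E
python3 - <<'E'
from h import *
c=snap("wrist");t=snap("top")
m,r,k=opener(c,(250,120,400,300)); mt,rt,kt=opener(t,(300,240,340,340))
print("opener wrist",m.round(1),r,"top",rt,"tri",[np.round(x,4) for x in tri(c,m,t,mt)])
print("tip",onz(c,[(326,59),(309,60),(344,60)],.0155).round(4).tolist())
# scoop: rim corners back (430,181)..(560,190), front-left floor (414,82)
print("scoop floor front L",onz(c,[(414,82)],.005).round(4), "backL rim",onz(c,[(430,181)],.061).round(4))
m2,k2=big(mask(c,(0,0,0),(180,255,60),(520,70,580,195))); print("bar",m2.round(1),rectz(c,k2,.105))
E
python3 -m inch '{"delta_pos":[[0.115,0.02,0.4],[0,0,0.36]],"spin":[0.003,0]}'
python3 d.py 459 38 20 -90
```

```text
opener wrist [322.1 203.6] (array([453.5,  38.1]), array([23.4, 96.8]), 88.2) top (array([476.3,  36.9]), array([23.3, 46.1]), 89.9) tri [array([0.4842, 0.0364, 0.1608]), np.float64(0.0065)]
tip [[0.5756, 0.0359, 0.0155], [0.5748, 0.0498, 0.0155], [0.575, 0.0211, 0.0155]]
scoop floor front L [[ 0.5603 -0.0407  0.005 ]] backL rim [[ 0.482  -0.0441  0.061 ]]
bar [529.7 125.9] (array([516.3, -99.4]), array([74. , 28.9]), 6.5)
clock: 4.2
position: [0.4605, 0.0384, 0.2409]
orientation: [3.141, 0.003, 0.007]
force: [-0.2, -0.6, -0.7]
finger_gap: 1.003
finger_force: 0.0
t 4.2 grasp [461.2  38.4  86.2] ang -89.88 gap 1.003 F [-0.2 -0.6 -0.7] q6 1.41
SPIN 0.001 rows>= 0.011581545497444648 | SHIFT [-0.015  0.002  0.441] rows>= 1.1
```

```bash
python3 -m inch '{"delta_pos":[[-0.015,0.002,0.2],[0,0,0.2],[0,0,0.013],[0,0,0]],"spin":[0.001,0,0,0]}' | egrep 'pos|force:'
python3 -m inch '{"delta_pos":[[0,0,0],[0,0,0],[0,0,0],[0,0,0],[0,0,0]],"spin":[0,0,0,0,0]}' 0 | egrep 'pos|force|gap'
python3 -m inch '{"delta_pos":[[0,0,0],[0,0,0],[0,0,-0.1],[0,0,-0.2],[0,0,0]],"spin":[0,0,0,0,0]}' | egrep 'pos|force|gap'
```

```text
position: [0.4578, 0.0377, 0.1801]
force: [1.0, -0.0, -0.1]
finger_force: 0.0
position: [0.4578, 0.0369, 0.18]
force: [-1.5, 0.2, 6.1]
finger_gap: 0.264
finger_force: 59.3
position: [0.4584, 0.0369, 0.2259]
force: [0.5, -0.0, -0.9]
finger_gap: 0.262
finger_force: 58.6
```

```bash
python3 -m inch '{"delta_pos":[[0,0,-0.2],[0,0,-0.3],[0,0,-0.1],[0,0,0],[0,0,0]],"spin":[0,0,-0.08,-0.0889,-0.0889]}' >/dev/null
python3 -m inch '{"delta_pos":[[0,0,0],[0,0,0],[0,0,0],[0,0,0],[0,0,0]],"spin":[-0.0889,-0.0889,-0.0889,-0.0889,-0.0889]}' >/dev/null
python3 -m inch '{"delta_pos":[[0,0,0],[0,0,0],[0,0,0]],"spin":[-0.0889,-0.03,0]}' | egrep 'pos|force|gap'
python3 d.py 526 20 160 8.5
```

```text
position: [0.4573, 0.037, 0.3133]
force: [-0.6, -1.5, -1.1]
finger_gap: 0.263
finger_force: 58.7
t 7.58 grasp [457.   37.1 158.6] ang 8.37 gap 0.263 F [-0.6 -1.5 -1.1] q6 -0.31
SPIN -0.0011 rows>= 0.012233423337691875 | SHIFT [-0.18   0.438 -0.009] rows>= 1.2
```

```bash
python3 -m inch '{"delta_pos":[[-0.09,0.22,0],[-0.09,0.22,0],[0,0,0],[0,0,0]],"spin":[0,0,0,0]}' | egrep 'pos|force|gap'
python3 d.py 526 55 160 8.5
python3 - <<'E'
from h import *
c=snap("wrist","w2.png")
t=snap("top")
m,k=big(mask(t,(100,150,100),(125,255,255),(170,210,270,370)));print("top panel",rectz(t,k,.0925))
np.savez("c1.npz",W=c["W"],K=c["K"],k1=c["k1"],im=c["im"])
E
python3 -m inch '{"delta_pos":[[0.2,0,-0.2],[0.2,0,-0.2],[0,0,0],[0,0,0]],"spin":[0,0,0,0]}' | egrep 'pos|force|gap'
python3 - <<'E'
from h import *
c=snap("wrist","w3.png")
np.savez("c2.npz",W=c["W"],K=c["K"],k1=c["k1"],im=c["im"])
cv2.imwrite("pics/w23.png",cv2.resize(np.vstack([cv2.imread("pics/w2.png"),c["im"]]),None,fx=.625,fy=.625,interpolation=cv2.INTER_AREA))
E
```

```text
position: [0.5261, 0.0201, 0.3133]
force: [-0.0, 0.9, -1.6]
finger_gap: 0.268
finger_force: 58.8
t 8.07 grasp [525.7  20.2 158.6] ang 8.36 gap 0.268 F [-0.   0.9 -1.6] q6 -0.32
SPIN -0.0011 rows>= 0.012769510602721126 | SHIFT [ 0.229  0.036 -0.009] rows>= 0.6
top panel (array([493. , 280.4]), array([244.2, 104.6]), 8.6)
position: [0.5173, 0.0793, 0.3737]
force: [0.6, -0.4, -1.5]
finger_gap: 0.264
finger_force: 58.9
```

View pics/w23.png

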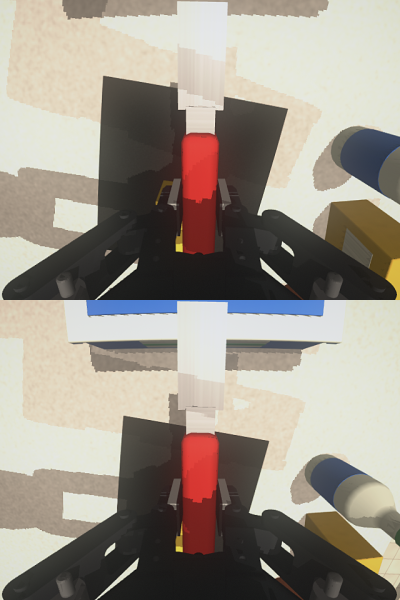

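The lower half shows the free edge of the lid level across the picture (y≈67 full-size, x 104 to 552). The blade is centred on it (x≈325), so yaw and lateral alignment look right.

```bash
python3 - <<'E'
from h import *
f=np.load("c2.npz");c={k:f[k] for k in f};c["k1"]=float(c["k1"])
g=cv2.cvtColor(c["im"],cv2.COLOR_BGR2HSV)
for x in (150,200,250,400,450,500): print(x,g[40:85:3,x].tolist())
C=np.array([.492,.283]);a=np.radians(8.5);ex=np.array([np.cos(a),np.sin(a)]);ey=np.array([-np.sin(a),np.cos(a)])
def tub(p): q=p[:,:2]-C; return np.c_[q@ex,q@ey,p[:,2]].round(4).tolist()
print(tub(onz(c,[(104,67),(552,67),(325,67)],.0865)))
m,k=big(mask(c,(100,150,100),(125,255,255),(100,0,560,100)));y=k[:,1].max();print("panel low edge",y,tub(onz(c,[(200,y),(450,y)],.0925)))
E
python3 d.py 525 57 93 8.5
```

```text
150 [[75, 2, 226], [60, 2, 227], [60, 2, 227], [60, 2, 227], [75, 2, 227], [75, 2, 227], [60, 2, 228], [60, 1, 227], [37, 14, 231], [24, 32, 110], [115, 31, 90], [14, 34, 148], [16, 47, 170], [16, 45, 169], [16, 44, 167]]
200 [[90, 2, 227], [75, 2, 227], [75, 2, 227], [80, 3, 228], [80, 3, 228], [90, 2, 227], [75, 2, 228], [105, 4, 230], [22, 46, 206], [110, 53, 87], [113, 46, 89], [112, 44, 87], [113, 47, 86], [16, 43, 141], [14, 39, 136]]
250 [[90, 3, 228], [90, 2, 228], [90, 2, 228], [90, 2, 228], [90, 2, 228], [90, 2, 228], [75, 2, 229], [45, 7, 231], [23, 33, 131], [20, 23, 101], [64, 60, 97], [25, 28, 102], [112, 42, 92], [16, 39, 137], [16, 40, 135]]
400 [[98, 4, 229], [100, 3, 229], [100, 3, 229], [105, 4, 230], [105, 4, 230], [98, 4, 230], [105, 4, 230], [42, 6, 231], [24, 30, 134], [20, 22, 103], [64, 38, 93], [19, 26, 108], [111, 48, 91], [16, 39, 139], [17, 37, 138]]
450 [[105, 4, 229], [105, 4, 229], [105, 4, 229], [105, 4, 229], [98, 4, 229], [105, 4, 230], [98, 4, 229], [108, 6, 231], [22, 45, 203], [111, 57, 90], [111, 48, 91], [111, 45, 91], [111, 49, 88], [16, 40, 140], [16, 39, 137]]
500 [[98, 4, 228], [98, 4, 228], [102, 6, 229], [98, 4, 229], [98, 4, 229], [98, 4, 229], [90, 3, 228], [100, 3, 229], [33, 12, 230], [30, 14, 108], [109, 38, 95], [120, 5, 105], [20, 38, 226], [19, 38, 226], [19, 41, 222]]
[[-0.1573, -0.082, 0.0865], [0.1586, -0.0818, 0.0865], [-0.0019, -0.0854, 0.0865]]
panel low edge 23.0 [[-0.0843, -0.0582, 0.0925], [0.0803, -0.0582, 0.0925]]
t 8.72 grasp [517.1  78.9 218.6] ang 8.41 gap 0.257 F [-0.   0.3 -1.6] q6 -0.21
SPIN -0.0008 rows>= 0.008488454275437665 | SHIFT [-0.152  0.031  0.837] rows>= 2.1
```

```bash
python3 -m inch '{"delta_pos":[[-0.152,0.031,0],[0,0,0.3],[0,0,0.3],[0,0,0.237],[0,0,0]],"spin":[0,0,0,0,0]}' | egrep 'pos|force|gap'
python3 -m inch '{"delta_pos":[[0,0,0],[0,0,0]],"spin":[0,0]}' | egrep 'pos|force|gap'
python3 d.py 525.5 55.5 92.8 8.5
python3 - <<'E'
from h import *
c=snap("wrist","w4.png"); s=snap("scene","s4.png")
cv2.imwrite("pics/w4s.png",np.hstack([cv2.resize(c["im"][0:330,130:500],(430,384)),cv2.resize(s["im"][170:310,330:480],(410,384))])[:, :800])
E
```

```text
position: [0.5241, 0.0567, 0.2451]
force: [-0.0, 0.4, -0.3]
finger_gap: 0.263
finger_force: 58.9
position: [0.5267, 0.0572, 0.2503]
force: [0.3, 0.1, -0.1]
finger_gap: 0.269
finger_force: 58.9
t 9.6 grasp [527.2  57.1  95.6] ang 8.4 gap 0.269 F [ 0.3  0.1 -0.1] q6 -0.25
SPIN -0.0008 rows>= 0.009155970362001655 | SHIFT [-0.009 -0.013  0.019] rows>= 0.1
```

View pics/w4s.png

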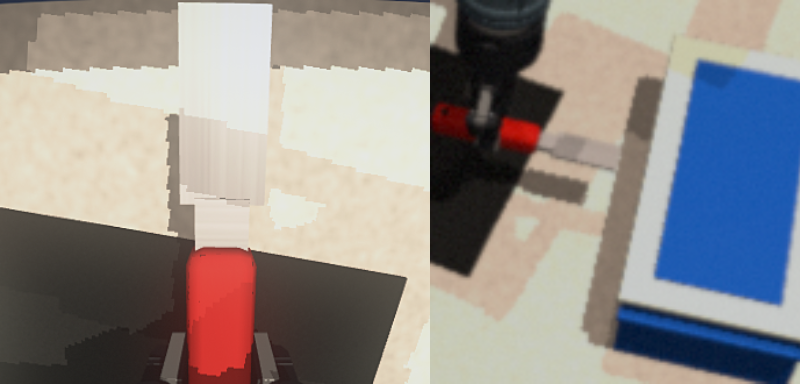

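The blade points straight at the lid edge, level, with a gap remaining. I'll settle the height and then insert.

```bash
python3 -m inch '{"delta_pos":[[0,0,0],[0,0,0]],"spin":[0,0]}' | egrep 'pos'
python3 -m inch '{"delta_pos":[[0,0,0]],"spin":[0]}' | egrep 'pos'
python3 -m inch '{"delta_pos":[[0,0,0]],"spin":[0]}' | egrep 'pos'
python3 d.py 525.5 55.5 92.8 8.5
```

```text
position: [0.526, 0.0575, 0.2491]
position: [0.5259, 0.0575, 0.2488]
position: [0.5259, 0.0575, 0.2487]
t 10.2 grasp [525.9  57.5  94. ] ang 8.42 gap 0.267 F [ 0.4  0.1 -0.7] q6 -0.25
SPIN -0.0007 rows>= 0.0075500253537359365 | SHIFT [-0.013 -0.005  0.008] rows>= 0.0
```

```bash
python3 -m inch '{"delta_pos":[[0,-0.005,0.008],[0.1,0,0],[0.1,0,0],[0,0,0]],"spin":[0,0,0,0]}' | egrep 'pos|force|gap'
python3 -m inch '{"delta_pos":[[0.07,0,0],[0.07,0,0],[0.05,0,0],[0,0,0],[0,0,0]],"spin":[0,0,0,0,0]}' | egrep 'pos|force|gap'
python3 d.py 517 115 92.8 8.5
```

```text
position: [0.5204, 0.0886, 0.2475]
force: [0.4, -0.5, -1.4]
finger_gap: 0.269
finger_force: 58.9
position: [0.5167, 0.1152, 0.2475]
force: [-0.5, -0.3, 0.1]
finger_gap: 0.264
finger_force: 58.9
t 11.32 grasp [516.7 115.2  92.8] ang 8.43 gap 0.264 F [-0.5 -0.3  0.1] q6 -0.14
SPIN -0.0006 rows>= 0.006759482979533615 | SHIFT [-0.001  0.002 -0.   ] rows>= 0.0
```

```bash
python3 -m inch '{"delta_pos":[[0,0,-0.05],[0,0,-0.05],[0,0,-0.05],[0,0,-0.05],[0,0,0]],"spin":[0,0,0,0,0]}' | egrep 'pos|force|gap'
python3 -m inch '{"delta_pos":[[0,0,0],[0,0,-0.03],[0,0,-0.03],[0,0,0]],"spin":[0,0,0,0]}' | egrep 'pos|force|gap'
python3 - <<'E'
from h import *
s=snap("scene","s5.png");w=snap("wrist")
cv2.imwrite("pics/w5.png",np.hstack([cv2.resize(w["im"],(480,360)),cv2.resize(s["im"][150:310,350:490],(315,360))]))
E
```

```text
position: [0.5169, 0.1151, 0.2784]
force: [-0.6, 0.5, -2.9]
finger_gap: 0.263
finger_force: 58.9
position: [0.5166, 0.1152, 0.2868]
force: [-0.8, -0.0, -3.6]
finger_gap: 0.265
finger_force: 58.8
```

View pics/w5.png

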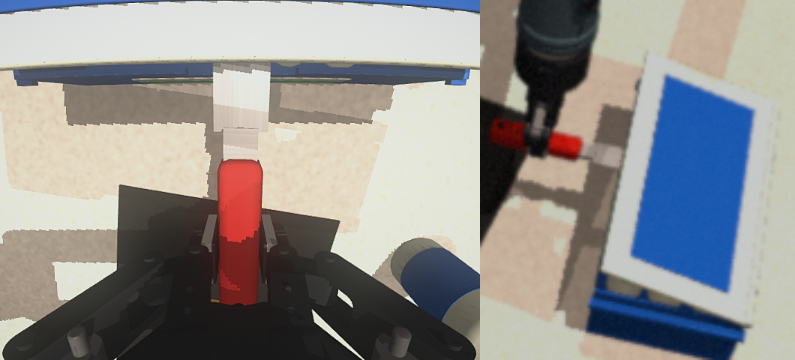

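The lid is up about 0.26 rad on the blade, and tablets are visible under the right-hand end. I'll continue along the arc around the hinge.

```bash
python3 -m inch '{"delta_pos":[[0.038,0,-0.095],[0.038,0,-0.095],[0.063,0,-0.088],[0.063,0,-0.088]],"spin":[0,0,0,0]}' | egrep 'pos|force:|gap'
python3 -m inch '{"delta_pos":[[0.083,0,-0.07],[0.083,0,-0.07],[0.098,0,-0.047],[0.098,0,-0.047]],"spin":[0,0,0,0]}' | egrep 'pos|force:|gap'
python3 -m inch '{"delta_pos":[[0.107,0,-0.021],[0.107,0,-0.021],[0.109,0,0.006],[0.109,0,0.006],[0,0,0]],"spin":[0,0,0,0,0]}' | egrep 'pos|force:|gap'
python3 - <<'E'
from h import *
s=snap("scene","s6.png");w=snap("wrist")
cv2.imwrite("pics/w6.png",np.hstack([cv2.resize(w["im"],(400,300)),cv2.resize(s["im"],(400,300))]))
E
```

```text
position: [0.5121, 0.1459, 0.3428]
force: [-0.4, -0.2, -4.8]
finger_gap: 0.268
finger_force: 58.8
position: [0.5042, 0.2, 0.377]
force: [1.0, -2.5, -3.1]
finger_gap: 0.269
finger_force: 59.1
position: [0.4943, 0.2645, 0.3805]
force: [-0.6, -0.1, -0.8]
finger_gap: 0.266
finger_force: 59.2
```

View pics/w6.png

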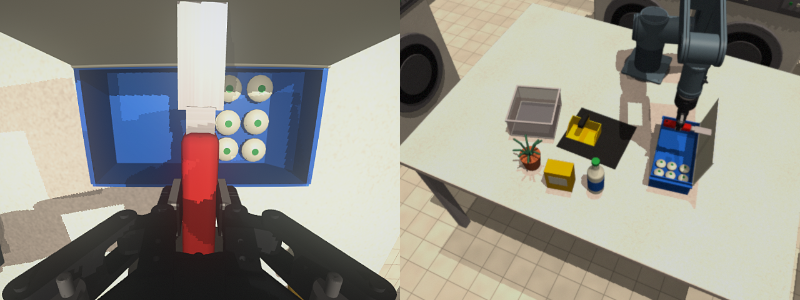

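The lid stands at about 1.7 rad. The tablets lie in the +x end: six are visible, and the opener may hide more. I'm taking the opener back to its place on the mat.

```bash
python3 -m inch '{"delta_pos":[[-0.2,0,0],[-0.4,0,0],[-0.4,0,0],[-0.4,0,0],[-0.15,0,0]],"spin":[0,0,0,0,0]}' | egrep 'pos'
python3 d.py 459 38 226 8.5
python3 - <<'E'
from h import *
s=snap("scene","s7.png");w=snap("top")
cv2.imwrite("pics/w7.png",np.hstack([cv2.resize(w["im"][210:380,140:280],None,fx=2.6,fy=2.6),cv2.resize(s["im"][140:340,360:520],None,fx=2.21,fy=2.21)]))
E
```

```text
position: [0.529, 0.0294, 0.3811]
t 14.9 grasp [529.1  29.3 226.4] ang 8.18 gap 0.263 F [ 0.6  0.7 -0.9] q6 -0.3
SPIN -0.0026 rows>= 0.02975067574655056 | SHIFT [ 0.126 -0.453  0.002] rows>= 1.2
```

View pics/w7.png

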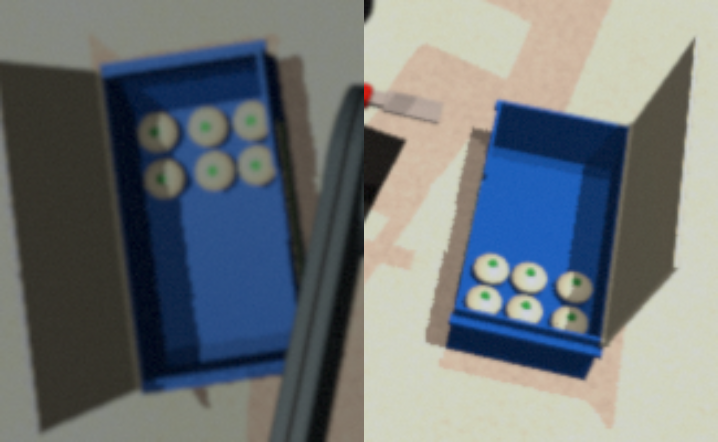

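Six tablets, in two rows of three across the +x end. The top view has rows at y≈127 and y≈172, and the rest of the tub floor is empty.

```bash
python3 -m inch '{"delta_pos":[[0.06,-0.227,0],[0.066,-0.226,0],[0,0,0],[0,0,0],[0,0,0]],"spin":[0,0,0.0889,0.0889,0.0889]}' >/dev/null
python3 -m inch '{"delta_pos":[[0,0,0],[0,0,0],[0,0,0],[0,0,0],[0,0,0]],"spin":[0.0889,0.0889,0.0889,0.0889,0.0889]}' >/dev/null
python3 -m inch '{"delta_pos":[[0,0,0],[0,0,0.4],[0,0,0.4],[0,0,0],[0,0,0]],"spin":[0.0889,0.0181,0,0,0]}' |egrep pos
python3 d.py 459 38 27 -90
```

```text
position: [0.4597, 0.0421, 0.2627]
t 16.88 grasp [460.  42. 108.] ang -89.74 gap 0.26 F [ 0.2 -0.4 -0.6] q6 1.41
SPIN 0.0021 rows>= 0.02409622592607779 | SHIFT [-0.006  0.027  0.54 ] rows>= 1.4
```

```bash
python3 -m inch '{"delta_pos":[[-0.006,0.02,0.2],[0,0,0.2],[0,0,0.1],[0,0,0.035],[0,0,0]],"spin":[0.002,0,0,0,0]}' |egrep 'pos|force:'
python3 -m inch '{"delta_pos":[[0,0,0.007],[0,0,0]],"spin":[0,0]}' |egrep 'pos|force:'
python3 -m inch '{"delta_pos":[[0,0,0],[0,0,0],[0,0,0],[0,0,0]],"spin":[0,0,0,0]}' 1 |egrep 'pos|force:|gap'
python3 -m inch '{"delta_pos":[[0,0,-0.2],[0,0,-0.4],[0,0,-0.4],[0,0,-0.3],[0,0,0]],"spin":[0,0,0,0,0]}' |egrep 'pos|force:|gap'
python3 d.py 460 -98 210 -90
```

```text
position: [0.459, 0.0387, 0.1823]
force: [0.7, -0.3, -1.2]
finger_force: 59.3
position: [0.4583, 0.0387, 0.1804]
force: [0.5, 0.0, 0.1]
finger_force: 59.3
position: [0.4579, 0.0388, 0.1797]
force: [-0.3, -0.1, -0.7]
finger_gap: 1.0
finger_force: 0.0
position: [0.4589, 0.0387, 0.3786]
force: [0.1, 1.2, 0.1]
finger_gap: 1.003
finger_force: 0.0
t 18.88 grasp [460.2  38.5 223.9] ang -90.0 gap 1.003 F [0.1 1.2 0.1] q6 1.41
SPIN 0.0 rows>= 2.3111060998552617e-05 | SHIFT [-0.001  0.91   0.093] rows>= 2.3
```

```bash
python3 -m inch '{"delta_pos":[[-0.1,0.3,0],[0,0.3,0],[0,0.31,0],[0,0,0],[0,0,0]],"spin":[0,0,0,0,0]}' |egrep 'pos'
python3 - <<'E'
from h import *
w=snap("wrist","w8.png"); t=snap("top"); s=snap("scene")
for n,c in(("w",w),("s",s)):
    m,k=big(mask(c,(0,130,50),(8,255,255),None if n=="w" else (320,180,380,260)));print(n,"op",m.round(),rectz(c,k,.025))
m,k=big(mask(w,(22,120,60),(35,255,255)));print("scoop w",m,rectz(w,k,.061))
cv2.imwrite("pics/w8s.png",np.hstack([cv2.resize(w["im"],(480,360)),cv2.resize(s["im"][165:285,235:340],(315,360))]))
E
```

```text
position: [0.4425, -0.0974, 0.3736]
w op [179. 200.] (array([453.5,  35. ]), array([27. , 97.4]), 88.7)
s op [354. 210.] (array([458.8,  40.8]), array([ 29.4, 103.6]), 88.0)
scoop w [285.52890962 128.79867406] (array([519. , -69.3]), array([72.6, 54.4]), 1.0)
```

View pics/w8s.png

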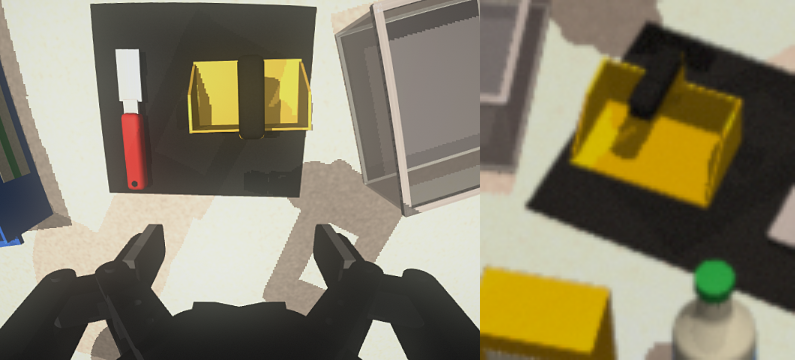

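```bash
python3 - <<'E'
from h import *
w=snap("wrist");t=snap("top")
P=onz(w,[(318,72),(352,70),(350,183),(320,183)],.105);print("bar",P.round(4).tolist(),P.mean(0))
g=mask(w,(0,0,0),(180,120,70),(312,110,358,165)); ys,xs=np.nonzero(g)
for y in (115,130,145,160): q=xs[ys==y]; print(y,q.min(),q.max(),onz(w,[(q.min(),y),(q.max()+1,y)],.105)[:,:2].round(4).tolist())
Q=onz(w,[(252,175),(415,175)],.061);print("rim back",Q.round(4).tolist(),Q.mean(0))
# height check: bar front end seen from top
mt,kt=big(mask(t,(0,0,0),(180,255,60),(368,258,388,292)));mw,kw=big(mask(w,(0,0,0),(180,120,70),(300,60,370,190)));print(mt,mw,[x.round(4) for x in tri(t,mt,w,mw)])
E
python3 d.py 512 -104 150 -90
```

```text
bar [[0.555, -0.0959, 0.105], [0.5563, -0.1176, 0.105], [0.4839, -0.1181, 0.105], [0.4839, -0.0973, 0.105]] [ 0.51977977 -0.10724488  0.105     ]
115 319 352 [[0.5286, -0.0966], [0.5287, -0.119]]
130 320 352 [[0.5191, -0.0973], [0.5192, -0.1192]]
145 320 352 [[0.5094, -0.0973], [0.5095, -0.1195]]
160 320 353 [[0.4995, -0.0973], [0.4995, -0.1204]]
rim back [[0.4844, -0.042, 0.061], [0.4847, -0.1752, 0.061]] [ 0.48455579 -0.10858638  0.061     ]
[377.03667482 279.67726161] [335.33872209 122.20421863] [array([ 0.5241, -0.1072,  0.1139]), np.float64(0.0007)]
t 19.75 grasp [442.9 -96.7 219.9] ang -89.91 gap 0.999 F [-0.3  0.1  0. ] q6 1.11
SPIN 0.0008 rows>= 0.008466813696077139 | SHIFT [0.461 0.049 0.466] rows>= 1.6
```

```bash
python3 -m inch '{"delta_pos":[[0.25,0.035,0.2],[0.27,0.04,0.2],[0,0,0.06],[0,0,0],[0,0,0]],"spin":[0,0,0,0,0]}' |egrep 'pos'
python3 d.py 521 -108 95 -90
```

```text
position: [0.5205, -0.1086, 0.3067]
t 20.38 grasp [ 520.6 -108.7  152. ] ang -89.98 gap 0.996 F [-0.9  0.2  0. ] q6 1.15
SPIN 0.0001 rows>= 0.0014679164945730926 | SHIFT [ 0.003 -0.005  0.38 ] rows>= 1.0
```

```bash
python3 -m inch '{"delta_pos":[[0,-0.005,0.19],[0,0,0.19],[0,0,0],[0,0,0]],"spin":[0,0,0,0]}' |egrep 'pos|force'
python3 -m inch '{"delta_pos":[[0,0,0],[0,0,0],[0,0,0],[0,0,0],[0,0,0]],"spin":[0,0,0,0,0]}' 0 |egrep 'pos|force|gap'
python3 d.py 521 -108 95 -90
python3 -m inch '{"delta_pos":[[0,0,-0.1],[0,0,-0.2],[0,0,-0.2],[0,0,0],[0,0,0]],"spin":[0,0,0,0,0]}' |egrep 'pos|force|gap'
python3 - <<'E'
from h import *
s=snap("scene");cv2.imwrite("pics/s9.png",s["im"]) ; np.savez("s9.npz",**s)
w=snap("wrist","w9.png")
cv2.imwrite("pics/v9.png",np.hstack([cv2.resize(w["im"],(400,300)),cv2.resize(s["im"][120:270,220:420],(400,300))]))
E
```

```text
position: [0.5212, -0.1084, 0.2504]
force: [0.7, 0.3, 1.0]
finger_force: 0.0
position: [0.5212, -0.1084, 0.2492]
force: [0.7, -0.5, 4.8]
finger_gap: 0.276
finger_force: 61.3
t 21.5 grasp [ 521.3 -108.4   94.5] ang -90.01 gap 0.276 F [ 0.7 -0.5  4.8] q6 1.16
SPIN -0.0001 rows>= 0.0009418871576867561 | SHIFT [-0.002 -0.003 -0.003] rows>= 0.0
position: [0.5205, -0.108, 0.3231]
force: [0.1, 0.5, -2.0]
finger_gap: 0.269
finger_force: 60.6
```

View pics/v9.png

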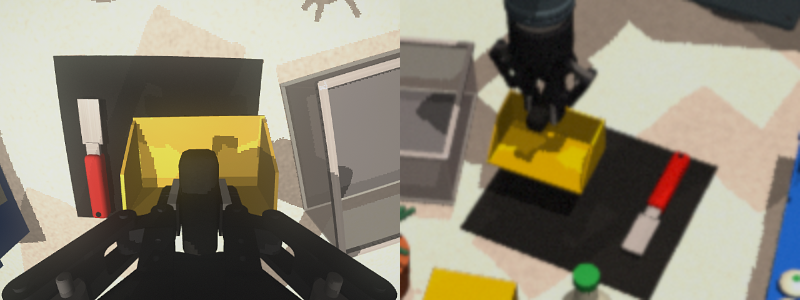

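```bash
python3 - <<'E'
from h import *
t=snap("top")
C=np.array([.492,.283]);a=np.radians(8.5);ex=np.array([np.cos(a),np.sin(a)]);ey=np.array([-np.sin(a),np.cos(a)])
def tub(p): q=p[:,:2]-C; return (np.c_[q@ex,q@ey]*1000).round(1).tolist()
f=lambda L:[(x/2.6+140,y/2.6+210) for x,y in L]
print("tablets",tub(onz(t,f([(158,131),(208,127),(252,120),(165,179),(215,171),(257,165)]),.026)))
print("rim TL TR BL",tub(onz(t,f([(103,68),(265,42),(143,390)]),.086)))
cv2.imwrite("pics/t10.png",cv2.resize(t["im"][215:375,165:275],None,fx=3.7,fy=3.7,interpolation=2))
E
python3 d.py 393 268 220 -81.5
```

```text
tablets [[89.8, 45.6], [86.2, -4.9], [86.4, -49.7], [41.1, 44.8], [41.5, -6.0], [41.1, -48.5]]
rim TL TR BL [[153.0, 72.7], [154.1, -84.4], [-152.6, 73.9]]
t 22.27 grasp [ 520.1 -107.9  167.7] ang -90.01 gap 0.27 F [-0.6  0.9 -1. ] q6 1.16
SPIN -0.0709 rows>= 0.7971673437623021 | SHIFT [-0.467 -2.604 -0.349] rows>= 6.7
```

View pics/t10.png

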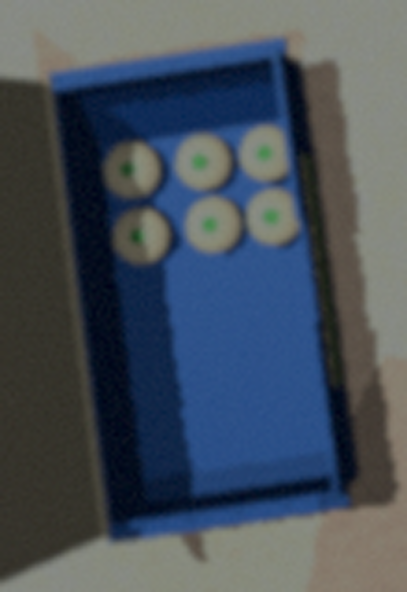

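```bash
python3 -m inch '{"delta_pos":[[0,0,-0.2],[0,0,-0.15],[-0.1,-0.37,0],[-0.1,-0.37,0],[-0.1,-0.37,0]],"spin":[0,0,0,0,0]}' |egrep 'pos'
python3 -m inch '{"delta_pos":[[-0.07,-0.37,0],[-0.05,-0.37,0],[-0.05,-0.37,0],[0,-0.3,0],[0,0,0]],"spin":[0,0,0,0,-0.07]}' |egrep 'pos|gap'
python3 -m inch '{"delta_pos":[[0,0,0],[0,0,0]],"spin":[0,0]}' |egrep 'pos|gap'
python3 d.py 388 267 220 -81.5
python3 - <<'E'
from h import *
w=snap("wrist","w11.png"); np.savez("w11.npz",**w)
E
```

```text
position: [0.4752, 0.0596, 0.3753]
position: [0.4497, 0.2727, 0.3751]
finger_gap: 0.271
position: [0.4505, 0.2693, 0.3756]
finger_gap: 0.268
t 23.77 grasp [450.3 269.3 220.9] ang -81.79 gap 0.268 F [-0.7  0.2 -1.3] q6 1.75
SPIN -0.0025 rows>= 0.027591078806313143 | SHIFT [-0.413 -0.047  0.006] rows>= 1.0
```

View pics/w11.png

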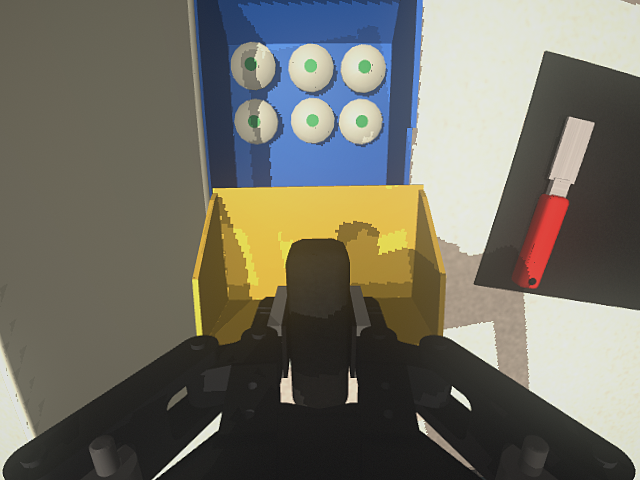

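The picture shows the six tablets, the side walls of the tub (left edge x≈190–210, right edge x≈410–420), and the level scoop with its front edge at (213,188)–(423,185).

```bash
cat >> h.py <<'E'
C0=np.array([.492,.283]);_a=np.radians(8.5);EX=np.array([np.cos(_a),np.sin(_a)]);EY=np.array([-np.sin(_a),np.cos(_a)])
def tub(p): p=np.atleast_2d(p);q=p[:,:2]-C0; return (np.c_[q@EX,q@EY]*1000).round(1).tolist()
def dots(c,box=None,z=.026):
    n,l,st,ce=cv2.connectedComponentsWithStats(mask(c,(50,60,40),(85,255,255),box)); return [(ce[i].round(),onz(c,ce[i],z)[0].round(4)) for i in range(1,n) if 15<st[i,4]<800]
E
python3 - <<'E'
from h import *
f=np.load("w11.npz");w={k:f[k] for k in f};w["k1"]=float(w["k1"])
print("front",tub(onz(w,[(213,188),(423,185)],.131)))
for p,q in dots(w,(190,0,430,180)): print(p,tub(q))
h=cv2.cvtColor(w["im"],cv2.COLOR_BGR2HSV)
for r in (5,20,40,90,100):
    b=(h[r,:,0]>100)&(h[r,:,0]<125)&(h[r,:,1]>100); xs=np.nonzero(b[170:440])[0]+170
    print(r,xs.min(),xs.max(),tub(onz(w,[(xs.min(),r),(xs.max()+1,r)],.086)),[int(x) for x in h[r,xs.min()-4:xs.min()+22:2,2]],[int(x) for x in h[r,xs.max()-22:xs.max()+4:2,2]])
E
```

```text
front [[-1.3, 58.6], [-0.1, -72.7]]
[250.  63.] [[89.6, 50.0]]
[310.  65.] [[87.4, -0.9]]
[364.  66.] [[86.7, -47.0]]
[253. 121.] [[42.1, 49.8]]
[312. 120.] [[42.6, -2.0]]
[361. 121.] [[41.7, -45.7]]
5 194 421 [[116.5, 75.8], [115.3, -77.6]] [143, 123, 114, 111, 62, 67, 67, 67, 66, 67, 67, 66, 67] [89, 94, 96, 96, 96, 96, 96, 96, 89, 215, 211, 210, 244]
20 195 421 [[107.1, 75.8], [105.9, -78.1]] [144, 124, 116, 123, 64, 67, 67, 67, 67, 69, 68, 69, 69] [97, 96, 97, 98, 98, 98, 97, 97, 111, 220, 214, 201, 155]
40 197 420 [[94.4, 75.4], [93.3, -78.1]] [141, 120, 131, 92, 69, 68, 67, 70, 68, 70, 70, 69, 70] [98, 99, 100, 99, 99, 100, 100, 100, 75, 221, 215, 226, 164]
90 201 417 [[61.8, 75.2], [60.7, -78.0]] [143, 114, 136, 83, 68, 71, 71, 71, 72, 72, 72, 72, 72] [103, 102, 103, 103, 103, 103, 103, 104, 91, 218, 217, 225, 210]
100 201 416 [[55.0, 75.8], [54.0, -77.7]] [152, 131, 121, 118, 67, 70, 71, 71, 71, 71, 73, 72, 72] [103, 104, 102, 103, 103, 104, 104, 104, 98, 197, 218, 222, 163]
```

```bash
python3 -m inch '{"delta_pos":[[-0.2,-0.04,0],[-0.04,0,0],[0,0,0.2],[0,0,0],[0,0,0]],"spin":[-0.0025,0,0,0,0]}' |egrep 'pos|gap'
python3 d.py 414 270.8 100 -81.5
```

```text
position: [0.4147, 0.2703, 0.3469]
finger_gap: 0.27
t 24.45 grasp [414.8 270.3 192.2] ang -81.37 gap 0.27 F [ 0.3  0.3 -2.4] q6 1.77
SPIN 0.0011 rows>= 0.012525439748123597 | SHIFT [-0.005 -0.004  0.615] rows>= 1.5
```

```bash
python3 -m inch '{"delta_pos":[[-0.005,-0.004,0.15],[0,0,0.15],[0,0,0.15],[0,0,0.15],[0,0,0]],"spin":[0.001,0,0,0,0]}' |egrep 'pos|force:'
python3 -m inch '{"delta_pos":[[0,0,0],[0,0,0.015],[0,0,0.008],[0,0,0]],"spin":[0,0,0,0]}' |egrep 'pos|force:'
python3 d.py 414 270.8 95.5 -81.5
```

```text
position: [0.4133, 0.2707, 0.2558]
force: [0.1, 0.3, -1.1]
finger_force: 60.5
position: [0.4131, 0.2709, 0.253]
force: [-0.4, -0.4, -1.3]
finger_force: 60.5
t 25.57 grasp [413.2 270.9  98.3] ang -81.42 gap 0.271 F [-0.4 -0.4 -1.3] q6 1.78
SPIN 0.0006 rows>= 0.007077982394662179 | SHIFT [0.005 0.002 0.018] rows>= 0.0
```

```bash
python3 -m inch '{"delta_pos":[[0,0,0.012],[0,0,0]],"spin":[0,0]}' |egrep 'pos|force:'
python3 -m inch '{"delta_pos":[[0,0,0.008],[0,0,0]],"spin":[0,0]}' |egrep 'pos|force:'
python3 -m inch '{"delta_pos":[[0,0,0.007],[0,0,0]],"spin":[0,0]}' |egrep 'pos|force:'
```

```text
position: [0.4131, 0.2709, 0.2508]
force: [-0.3, 0.3, -1.1]
finger_force: 60.5
position: [0.4132, 0.2709, 0.2502]
force: [-1.5, -0.6, 3.8]
finger_force: 61.2
position: [0.4132, 0.271, 0.2502]
force: [-5.2, -1.7, 13.8]
finger_force: 62.6
```

```bash
python3 -m inch '{"delta_pos":[[0,0,-0.008],[0.13,0,0],[0.13,0,0],[0.13,0,0],[0.13,0,0]],"spin":[0,0,0,0,0]}' |egrep 'pos|force:'
python3 -m inch '{"delta_pos":[[0.13,0,0],[0.1,0,0],[0,0,0]],"spin":[0,0,0]}' |egrep 'pos|force:'
python3 d.py 528 288 95.5 -81.5
python3 - <<'E'
from h import *
w=snap("wrist","w12.png"); np.savez("w12.npz",**w)
for p,q in dots(w,(150,0,480,300)): print(p,tub(q))
E
```

```text
position: [0.4908, 0.2827, 0.2503]
force: [-3.2, -0.5, 5.4]
finger_force: 61.6
position: [0.5258, 0.2878, 0.2503]
force: [1.0, 0.5, 2.7]
finger_force: 61.3
t 27.32 grasp [526.3 287.9  95.6] ang -81.46 gap 0.275 F [1.  0.5 2.7] q6 1.74
SPIN 0.0004 rows>= 0.00414335243498993 | SHIFT [0.011 0.001 0.001] rows>= 0.0
[319. 149.] [[100.9, -0.1]]
[410. 150.] [[100.6, -50.0]]
[231. 150.] [[100.6, 48.3]]
[242. 194.] [[75.8, 43.8]]
[323. 232.] [[53.9, -2.5]]
[392. 231.] [[54.4, -43.1]]
```

View pics/w12.png

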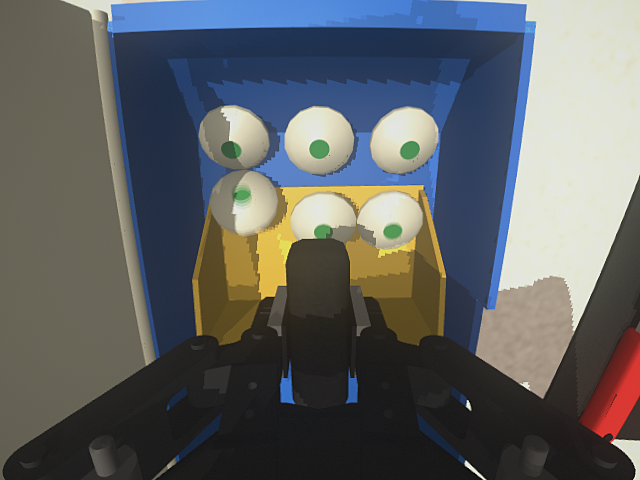

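The front row rests at the slope foot and the second row is riding onto the scoop (one tablet on its lip at (243,200)). I'll keep pushing.

```bash
python3 -m inch '{"delta_pos":[[0.08,0,0],[0.08,0,0],[0,0,0]],"spin":[0,0,0]}' |egrep 'pos|force:'
python3 -m inch '{"delta_pos":[[0.04,0,0],[0.02,0,0],[0,0,0],[0,0,0]],"spin":[0,0,0,0]}' |egrep 'pos|force:'
python3 - <<'E'
from h import *
w=snap("wrist","w13.png"); np.savez("w13.npz",**w)
for p,q in dots(w,(150,0,480,300)): print(p,tub(q))
E
```

```text
position: [0.5484, 0.2914, 0.2503]
force: [2.2, 0.2, 3.6]
finger_force: 61.4
position: [0.556, 0.2926, 0.2503]
force: [-2.5, -0.6, 6.5]
finger_force: 61.7
[235. 200.] [[102.2, 47.7]]
[319. 200.] [[102.1, 0.0]]
[400. 200.] [[102.4, -46.1]]
[260. 250.] [[72.2, 35.0]]
[391. 251.] [[71.4, -43.0]]
```

View pics/w13.png

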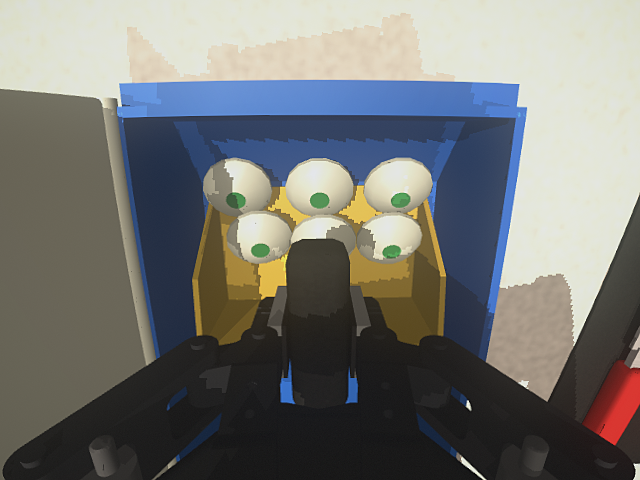

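```bash
python3 -m inch '{"delta_pos":[[0.01,0,0],[0,0,-0.03],[0.06,0,-0.06],[0.06,0,-0.06],[0,0,0]],"spin":[0,0,0,0,0]}' |egrep 'pos|force:'
python3 -m inch '{"delta_pos":[[0.05,0,-0.05],[0.03,0,-0.03],[0,0,0],[0,0,0]],"spin":[0,0,0,0]}' |egrep 'pos|force:'
python3 - <<'E'
from h import *
w=snap("wrist","w14.png"); np.savez("w14.npz",**w)
for p,q in dots(w,(150,0,480,300),.06): print(p,tub(q))
E
python3 d.py 0 0 0 -81.5 | head -1
```

```text
position: [0.5776, 0.2956, 0.2733]
force: [-0.6, -0.8, -3.4]
finger_force: 60.3
position: [0.5881, 0.2973, 0.2843]
force: [-0.1, -1.1, -2.7]
finger_force: 60.3
[320. 223.] [[121.6, -0.6]]
[244. 223.] [[121.3, 43.6]]
[393. 223.] [[121.4, -43.4]]
[263. 275.] [[88.5, 34.0]]
[391. 277.] [[87.8, -44.1]]
t 29.48 grasp [588.  297.3 129.5] ang -81.43 gap 0.268 F [-0.4 -0.3 -3.1] q6 1.72
```

View pics/w14.png

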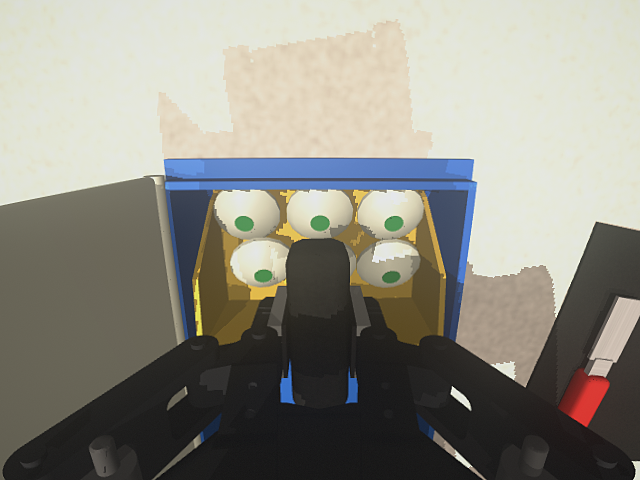

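All six tablets are in the scoop: both rows sit behind its front edge, and the wrist force has grown by about 2 N, which matches 6 × 35 g. I've gone past the picture limit (16 viewed, not 14), so I'll view no more and work from numbers. Now the lift.

```bash
python3 -m inch '{"delta_pos":[[0,0,-0.06],[0,0,-0.12],[0,0,-0.16],[0,0,-0.16],[0,0,-0.1]],"spin":[0,0,0,0,0]}' |egrep 'pos|force:'
python3 -m inch '{"delta_pos":[[0,0,-0.04],[0,0,0],[0,0,0]],"spin":[0,0,0]}' |egrep 'pos|force:'
python3 d.py 408 -371 225 -72.8
python3 - <<'E'
from h import *
w=snap("wrist","w15.png")
for p,q in dots(w,(150,0,480,330),.16): print(p,tub(q))
t=snap("top","t15.png");print("tub dots",len(dots(t,(165,210,275,375))))
E
```

```text
position: [0.5884, 0.2974, 0.3775]
force: [-0.0, 0.3, -4.0]
finger_force: 60.3
position: [0.5879, 0.2972, 0.3792]
force: [0.2, 0.0, -4.0]
finger_force: 60.3
t 30.48 grasp [587.6 297.1 224.5] ang -81.43 gap 0.269 F [ 0.2  0.  -4. ] q6 1.72
SPIN -0.0719 rows>= 0.8087297402632838 | SHIFT [-2.461e+00  3.901e+00 -3.000e-03] rows>= 11.5
[242. 208.] [[131.0, 42.7]]
[319. 207.] [[131.3, -0.1]]
[393. 207.] [[131.4, -41.7]]
[259. 274.] [[91.2, 35.1]]
[391. 274.] [[91.3, -42.9]]
tub dots 2
```

```bash
python3 -m inch '{"delta_pos":[[0.16,0,0],[0.13,0,0],[0.1,0,0],[0.07,0,0],[0.04,0,0]],"spin":[0,0,0,0,0]}' |egrep 'pos|force:'
python3 -m inch '{"delta_pos":[[0.015,0,0],[0,0,0],[0,0,0]],"spin":[0,0,0]}' |egrep 'pos|force:'
python3 d.py 408 -371 225 -81.5
python3 - <<'E'
from h import *
w=snap("wrist","w16.png")
s=telemetry.read_state();g=s["position"]
print(tub(np.array(g)))
for p,q in dots(w,(150,0,480,330),.157): print(p,tub(q))
print("front",tub(onz(w,[(213,187),(423,185)],.135)))
E
```

```text
position: [0.6627, 0.3085, 0.3797]
force: [-0.8, 0.5, -3.5]
finger_force: 60.2
position: [0.6642, 0.3089, 0.3806]
force: [-0.2, -0.2, -4.7]
finger_force: 60.2
t 31.57 grasp [664.2 308.9 225.9] ang -81.42 gap 0.268 F [-0.2 -0.2 -4.7] q6 1.7
SPIN 0.0007 rows>= 0.007704549598913734 | SHIFT [-2.359  4.23   0.006] rows>= 12.1
[[174.2, 0.1]]
[243. 216.] [[202.9, 44.1]]
[319. 215.] [[203.4, 0.2]]
[392. 215.] [[203.3, -42.0]]
[257. 281.] [[162.2, 37.6]]
[389. 281.] [[162.2, -42.7]]
front [[216.3, 66.7], [217.7, -65.1]]
```

```bash
python3 -m inch '{"delta_pos":[[-0.03,0,0],[-0.06,0,0],[-0.09,0,0],[-0.12,0,0],[-0.15,0,0]],"spin":[0,0,0,0,0]}' |egrep 'pos|force:'
python3 -m inch '{"delta_pos":[[-0.15,0.05,0],[-0.15,0.1,0],[-0.15,0.15,0],[-0.15,0.2,0],[-0.15,0.25,0]],"spin":[0,0,0,0,0]}' |egrep 'pos|force:'
python3 -m inch '{"delta_pos":[[-0.15,0.27,0],[-0.15,0.27,0],[-0.15,0.27,0],[-0.15,0.27,0],[-0.15,0.27,0]],"spin":[0,0,0,0,0]}' |egrep 'pos|force:'
python3 -m inch '{"delta_pos":[[-0.15,0.27,0],[-0.1,0.27,0],[-0.1,0.27,0],[-0.06,0.27,0],[0,0.25,0]],"spin":[0,0,0,0,0]}' |egrep 'pos|force:'
python3 d.py 408 -371 225 -72.8
python3 - <<'E'
from h import *
w=snap("wrist","w17.png")
for p,q in dots(w,(150,0,480,330),.157): print(p)
E
```

```text
position: [0.5967, 0.2986, 0.3805]
force: [-0.2, -0.5, -3.4]
finger_force: 60.3
position: [0.5017, 0.1702, 0.3808]
force: [0.9, -1.9, -2.0]
finger_force: 60.3
position: [0.4208, -0.0471, 0.3809]
force: [1.5, -0.2, -3.2]
finger_force: 60.3
position: [0.3901, -0.2535, 0.381]
force: [0.7, 0.9, -4.2]
finger_force: 60.3
t 34.12 grasp [ 390.2 -253.7  226.3] ang -81.49 gap 0.273 F [ 0.7  0.9 -4.2] q6 0.61
SPIN -0.0724 rows>= 0.8144467226476445 | SHIFT [-0.118  0.782  0.008] rows>= 2.0
[243. 217.]
[316. 217.]
[389. 217.]
[257. 283.]
[390. 282.]
```

```bash
python3 -m inch '{"delta_pos":[[0,0.2,0],[0,0.15,0],[0,0.1,0],[0,0.05,0],[0,0,0]],"spin":[0,0,-0.024,-0.024,-0.0244]}' >/dev/null
python3 -m inch '{"delta_pos":[[0,0,0],[0,0,0]],"spin":[0,0]}' |egrep 'pos|force:'
python3 d.py 408 -371 205 -72.8
python3 - <<'E'
from h import *
# refine bin rim from the top view, looking for the pale trim
t=snap("top","t18.png"); print("opener",opener(t,(300,240,340,340))[1]); s=snap("scene"); 
for r in (240,250,260,290,300,310,320): print(r,t["im"][r,405:530].max(axis=1).tolist())
E
```

```text
position: [0.4027, -0.3265, 0.3805]
force: [0.4, -0.4, -2.8]
finger_force: 60.3
t 35.05 grasp [ 402.8 -326.5  225.8] ang -72.78 gap 0.272 F [ 0.4 -0.4 -2.8] q6 0.37
SPIN 0.0002 rows>= 0.0020139342407779815 | SHIFT [-0.054  0.294  0.139] rows>= 0.8
opener (array([453.3,  38.2]), array([25.8, 97.2]), 89.9)
240 [139, 141, 143, 139, 141, 140, 140, 141, 138, 141, 139, 140, 138, 138, 135, 136, 136, 136, 137, 136, 135, 136, 136, 135, 137, 135, 135, 136, 133, 134, 134, 135, 135, 138, 137, 137, 136, 137, 135, 135, 133, 133, 131, 130, 132, 131, 130, 129, 128, 123, 121, 113, 104, 97, 85, 80, 71, 60, 57, 52, 41, 48, 45, 45, 48, 46, 48, 47, 46, 47, 46, 47, 47, 53, 59, 68, 77, 90, 81, 70, 64, 62, 64, 64, 64, 61, 63, 64, 65, 67, 68, 79, 105, 121, 127, 133, 135, 138, 141, 138, 140, 140, 140, 140, 141, 138, 139, 141, 139, 140, 139, 138, 139, 140, 141, 140, 141, 140, 141, 138, 139, 140, 140, 139, 140]
250 [140, 142, 140, 141, 141, 138, 134, 134, 134, 133, 130, 128, 122, 117, 120, 131, 135, 133, 127, 124, 117, 107, 97, 87, 79, 68, 62, 53, 51, 48, 48, 46, 48, 47, 47, 48, 46, 46, 47, 46, 48, 55, 56, 59, 
[... 2481 characters left out ...]
128, 133, 135, 132, 134, 139, 141, 139, 139, 141, 140, 140, 140, 140, 140, 139, 138]
320 [134, 135, 136, 136, 136, 136, 138, 138, 139, 139, 141, 138, 138, 141, 138, 135, 133, 134, 134, 136, 133, 132, 135, 133, 135, 134, 135, 133, 133, 119, 103, 83, 67, 52, 48, 48, 64, 88, 107, 108, 103, 100, 114, 126, 137, 141, 140, 139, 141, 141, 137, 131, 123, 120, 123, 124, 121, 121, 116, 123, 134, 140, 140, 136, 123, 107, 100, 101, 111, 118, 122, 121, 115, 105, 107, 120, 128, 132, 132, 129, 130, 132, 131, 129, 125, 123, 120, 116, 114, 121, 133, 136, 127, 99, 70, 54, 56, 59, 74, 98, 117, 131, 136, 140, 140, 139, 140, 140, 141, 141, 140, 140, 139, 139, 140, 140, 140, 141, 141, 140, 140, 139, 139, 140, 139]
```

```bash
python3 -m inch '{"delta_pos":[[-0.02,0.1,0],[-0.02,0.12,0],[-0.014,0.074,0.06],[0,0,0.08],[0,0,0]],"spin":[0,0,0,0,0]}' >/dev/null
python3 -m inch '{"delta_pos":[[0,0,0],[0,0,0]],"spin":[0,0]}' |egrep 'pos|force:'
python3 d.py 408 -371 205 -72.8
python3 - <<'E'
from h import *
w=snap("wrist","w19.png")
print([p.tolist() for p,q in dots(w,(150,0,480,330),.157)])
B=np.array([.5285,-.334]);a=np.radians(17.2);P=onz(w,[(213,187),(423,185)],.1155)[:,:2]-B
print("front in bin",np.c_[P@[np.cos(a),np.sin(a)],P@[-np.sin(a),np.cos(a)]].round(4).tolist())
E
```

```text
position: [0.4082, -0.3711, 0.3599]
force: [0.1, 0.0, -3.8]
finger_force: 60.3
t 36.02 grasp [ 408.3 -371.2  205.2] ang -72.72 gap 0.27 F [ 0.1  0.  -3.8] q6 0.33
SPIN 0.0007 rows>= 0.007660139107233723 | SHIFT [-0.002 -0.002  0.001] rows>= 0.0
[[244.0, 214.0], [314.0, 214.0], [383.0, 213.0], [250.0, 279.0], [382.0, 278.0]]
front in bin [[-0.0834, 0.0663], [-0.082, -0.0648]]
```

```bash
python3 -m inch '{"delta_pos":[[0.3,0,0],[0.35,0,0],[-0.41,0,0],[-0.24,0,0],[0,0,0]],"spin":[0,0,0,0,0]}' |egrep 'pos|force:'
python3 -m inch '{"delta_pos":[[0,0,0],[0,0,0]],"spin":[0,0]}' |egrep 'pos|force:'
python3 d.py 408 -371 205 -72.8
cat > bin.py <<'E'
from h import *
w=snap("wrist"); t=snap("top","tb.png"); s=snap("scene","sb.png")
print("in scoop/wrist",[p.tolist() for p,q in dots(w,(100,0,540,330))])
B=np.array([.5285,-.334]);a=np.radians(17.2)
for n,c,bx in(("w",w,None),("t",t,(405,215,535,340)),("s",s,(165,130,265,225))):
    print(n,[((np.array([[np.cos(a),np.sin(a)],[-np.sin(a),np.cos(a)]])@(q[:2]-B))*1000).round().tolist() for p,q in dots(c,bx)])
E
python3 bin.py
```

```text
position: [0.4069, -0.3717, 0.3602]
force: [0.5, -0.9, -0.5]
finger_force: 60.6
position: [0.4087, -0.3712, 0.3599]
force: [0.0, 0.2, -2.3]
finger_force: 60.6
t 36.95 grasp [ 408.8 -371.3  205.2] ang -72.71 gap 0.27 F [ 0.   0.2 -2.3] q6 0.33
SPIN 0.0008 rows>= 0.008534837817422716 | SHIFT [-0.005 -0.004  0.001] rows>= 0.0
in scoop/wrist [[367.0, 48.0], [313.0, 71.0], [264.0, 78.0]]
w [[16.0, -39.0], [-1.0, 5.0], [-7.0, 45.0]]
t []
s [[120.0, -18.0]]
```

```bash
cat >> bin.py <<'E'
def white(c,b): return int((mask(c,(0,0,120),(40,70,255),b)>0).sum())
print("white in scoop",white(w,(215,190,425,300)),"ref full/empty",[white(dict(im=cv2.imread("pics/"+f)),(215,190,425,300)) for f in("w19.png","w11.png")])
print("bin white blobs wrist",white(w,(180,0,460,180)))
E
python3 bin.py
for i in 1 2 3 4; do python3 -c "
from h import *
print(telemetry.read_state()['force'].round(2))"; python3 -m inch '{"delta_pos":[[0,0,0]],"spin":[0]}'>/dev/null; done
```

```text
in scoop/wrist [[366.0, 45.0], [311.0, 68.0], [264.0, 81.0]]
w [[18.0, -37.0], [0.0, 6.0], [-9.0, 45.0]]
t []
s [[120.0, -18.0]]
white in scoop 1 ref full/empty [12450, 0]
bin white blobs wrist 42586
[-0.51 -0.56 -2.31]
[-0.49  0.69 -1.22]
[ 0.2   0.79 -1.35]
[ 0.4  -0.5  -1.33]
```

```bash
python3 - <<'E'
from h import *
t=snap("top","t20.png")
print("tub dots",[ (p.tolist(),tub(q)) for p,q in dots(t,(165,210,275,375))])
m=mask(t,(0,0,60),(40,110,255),(185,245,262,355)); n,l,st,ce=cv2.connectedComponentsWithStats(m); print([(st[i,4],ce[i].round()) for i in range(1,n) if st[i,4]>40])
m=mask(dict(im=cv2.imread("pics/w7.png")),(0,0,0),(1,1,1))
b=t["im"][225:335,410:525]; print("bin bright px", int((b.max(axis=2)>115).sum()))
E
python3 d.py 516 -112 240 -90
```

```text
tub dots []
[(np.int32(621), array([257., 277.])), (np.int32(126), array([188., 325.]))]
bin bright px 6175
t 37.8 grasp [ 408.  -371.4  204.7] ang -72.75 gap 0.271 F [ 0.1  0.9 -0.9] q6 0.33
SPIN 0.1438 rows>= 1.6170922969185686 | SHIFT [ 0.72  -1.729 -0.235] rows>= 4.7
```

```bash
python3 -m inch '{"delta_pos":[[-0.15,0,-0.3],[-0.15,0,-0.3],[0,0,0],[0,0,0]],"spin":[0,0,0,0]}' |egrep pos
cat > cnt.py <<'E'
from h import *
w=snap("wrist","wb.png")
B=np.array([.5285,-.334]);a=np.radians(17.2);Rb=np.array([[np.cos(a),np.sin(a)],[-np.sin(a),np.cos(a)]])
hx,hy=.094,.089
q=np.array([[hx,hy],[hx,-hy],[-hx,-hy],[-hx,hy]])@Rb+B
poly=proj(w,np.c_[q,np.full(4,.02)]); pm=np.zeros(w["im"].shape[:2],np.uint8); cv2.fillPoly(pm,[poly.astype(np.int32)],255)
print("poly",poly.round().tolist())
m=cv2.bitwise_and(mask(w,(0,0,140),(40,80,255)),pm)
m=cv2.morphologyEx(m,cv2.MORPH_OPEN,np.ones((3,3)))
n,l,st,ce=cv2.connectedComponentsWithStats(m)
for i in range(1,n):
    if st[i,4]>80: print("blob",st[i].tolist(),((Rb@(onz(w,ce[i],.02)[0,:2]-B))*1000).round().tolist())
d=cv2.distanceTransform(m,cv2.DIST_L2,5); pk=(d==cv2.dilate(d,np.ones((15,15))))&(d>6)
for y,x in zip(*np.nonzero(pk)): print("peak",x,y,d[y,x].round(1),((Rb@(onz(w,(x,y),.02)[0,:2]-B))*1000).round().tolist())
print("dots",[((Rb@(q[:2]-B))*1000).round().tolist() for p,q in dots(w) if pm[int(p[1]),int(p[0])]])
f=np.linalg.norm(np.diff(proj(w,[[*B,.02],[B[0],B[1]+.02,.02]]),axis=0)); print("20mm px",f)
E
python3 cnt.py
```

```text
position: [0.3651, -0.3845, 0.4488]
poly [[231.0, -59.0], [408.0, -59.0], [399.0, 132.0], [240.0, 132.0]]
blob [257, 0, 150, 132, 16056] [-22.0, -9.0]
peak 310 0 29.4 [37.0, 10.0]
peak 380 0 26.6 [38.0, -62.0]
peak 348 32 8.6 [7.0, -30.0]
peak 349 33 8.6 [6.0, -31.0]
peak 350 33 8.6 [6.0, -32.0]
peak 326 36 7.0 [3.0, -7.0]
peak 386 46 18.2 [-6.0, -70.0]
peak 310 51 8.4 [-12.0, 10.0]
peak 281 60 8.4 [-20.0, 41.0]
peak 309 98 33.2 [-59.0, 11.0]
peak 317 98 33.0 [-59.0, 3.0]
peak 318 98 33.0 [-59.0, 2.0]
peak 319 98 33.0 [-59.0, 0.0]
peak 320 98 33.0 [-59.0, -1.0]
peak 321 98 33.0 [-59.0, -2.0]
peak 322 98 33.0 [-59.0, -3.0]
dots [[18.0, -35.0], [-0.0, 6.0], [-9.0, 45.0]]
20mm px 19.276948479867418
```

```bash
python3 -m inch '{"delta_pos":[[0,0,0],[0,0,0],[0,0,0]],"spin":[0.0889,0.0549,0]}' |egrep pos
python3 d.py 518 -105 180 -90
```

```text
position: [0.3655, -0.3843, 0.4477]
t 38.73 grasp [ 365.2 -383.9  293. ] ang -89.89 gap 0.271 F [ 0.7  0.9 -1.3] q6 0.55
SPIN 0.0009 rows>= 0.010034880978026645 | SHIFT [ 1.018 -1.859  0.753] rows>= 5.6
```

```bash
python3 -m inch '{"delta_pos":[[0.17,-0.31,0],[0.17,-0.31,0],[0.17,-0.31,0],[0.17,-0.31,0],[0.17,-0.31,0.1]],"spin":[0,0,0,0,0]}' |egrep pos
python3 -m inch '{"delta_pos":[[0.168,-0.309,0.2],[0,0,0.2],[0,0,0.25],[0,0,0],[0,0,0]],"spin":[0,0,0,0,0]}' |egrep pos
python3 d.py 518 -105 97 -90
```

```text
position: [0.4936, -0.1504, 0.4345]
position: [0.5182, -0.106, 0.3377]
t 39.98 grasp [ 518.3 -106.   183. ] ang -89.93 gap 0.27 F [ 0.3  0.1 -0.6] q6 1.16
SPIN 0.0005 rows>= 0.006149208538086485 | SHIFT [-0.002 -0.007  0.573] rows>= 1.4
```

```bash
python3 -m inch '{"delta_pos":[[0,-0.007,0.2],[0,0,0.2],[0,0,0.15],[0,0,0.01],[0,0,0]],"spin":[0,0,0,0,0]}' |egrep 'pos|force:'
python3 -m inch '{"delta_pos":[[0,0,0.015],[0,0,0.01],[0,0,0]],"spin":[0,0,0]}' |egrep 'pos|force:'
python3 d.py 518 -105 94.5 -90
```

```text
position: [0.5186, -0.1053, 0.2546]
force: [0.2, -0.5, -1.0]
finger_force: 60.5
position: [0.5178, -0.1048, 0.2494]
force: [-0.4, -0.6, -1.8]
finger_force: 60.5
t 40.98 grasp [ 517.9 -104.8   94.7] ang -89.99 gap 0.268 F [-0.4 -0.6 -1.8] q6 1.16
SPIN 0.0001 rows>= 0.0010056709544888983 | SHIFT [0.001 0.001 0.001] rows>= 0.0
```

```bash
python3 -m inch '{"delta_pos":[[0,0,0.006],[0,0,0]],"spin":[0,0]}' |egrep 'force:'
python3 -m inch '{"delta_pos":[[0,0,0],[0,0,0],[0,0,0],[0,0,0]],"spin":[0,0,0,0]}' 1 |egrep 'pos|force:|gap'
python3 -m inch '{"delta_pos":[[0,0,-0.2],[0,0,-0.35],[0,0,-0.4],[0,0,-0.3],[0,0,0]],"spin":[0,0,0,0,0]}' |egrep 'pos|force:'
python3 d.py 430 -365 300 -72.8
```

```text
force: [-2.9, 0.2, 6.4]
finger_force: 61.7
position: [0.5178, -0.1048, 0.2482]
force: [0.5, -0.2, -0.2]
finger_gap: 0.999
finger_force: 0.0
position: [0.5185, -0.105, 0.4401]
force: [-0.2, 0.5, -0.5]
finger_force: 0.0
t 42.35 grasp [ 519.7 -105.5  285.4] ang -89.99 gap 1.001 F [-0.2  0.5 -0.5] q6 1.16
SPIN -0.1432 rows>= 1.6110293431071598 | SHIFT [-1.083  1.476 -0.097] rows>= 4.6
```

```bash
python3 -m inch '{"delta_pos":[[-0.09,0.33,0],[-0.09,0.33,0],[-0.09,0.33,0],[-0.09,0.33,0],[-0.1,0.34,0]],"spin":[0,0,0,0,0]}' |egrep pos
python3 -m inch '{"delta_pos":[[0,0,0],[0,0,0]],"spin":[0,0]}' >/dev/null
cat > cnt2.py <<'E'
from h import *
w=snap("wrist","wb2.png")
B=np.array([.5285,-.334]);a=np.radians(17.2);Rb=np.array([[np.cos(a),np.sin(a)],[-np.sin(a),np.cos(a)]])
q=np.array([[.096,.091],[.096,-.091],[-.096,-.091],[-.096,.091]])@Rb+B
poly=proj(w,np.c_[q,np.full(4,.015)]);pm=np.zeros(w["im"].shape[:2],np.uint8);cv2.fillPoly(pm,[poly.astype(np.int32)],255)
g=cv2.cvtColor(w["im"],cv2.COLOR_BGR2GRAY); f=float(np.linalg.norm(np.diff(proj(w,[[*B,.02],[B[0],B[1]+.02,.02]]),axis=0)))
print("poly",poly.round().tolist(),"R px",f,"median grey",np.median(g[pm>0]))
c=cv2.HoughCircles(cv2.GaussianBlur(g,(5,5),1),cv2.HOUGH_GRADIENT,1,f*1.3,param1=120,param2=14,minRadius=int(f*.85),maxRadius=int(f*1.25))
h=cv2.cvtColor(w["im"],cv2.COLOR_BGR2HSV)
for x,y,r in (c[0] if c is not None else []):
    if 0<=int(y)<480 and pm[int(y),int(x)]:
        k=np.zeros_like(pm);cv2.circle(k,(int(x),int(y)),int(r*.8),255,-1)
        print("circ",round(x),round(y),round(r,1),"mean grey",g[k>0].mean().round(),"sat",h[...,1][k>0].mean().round(),((Rb@(onz(w,(x,y),.022)[0,:2]-B))*1000).round().tolist())
print("dots",[(p.tolist(),((Rb@(q[:2]-B))*1000).round().tolist()) for p,q in dots(w) if pm[int(p[1]),int(p[0])]])
m=((g>150)&(pm>0)).astype(np.uint8); n,l,st,ce=cv2.connectedComponentsWithStats(m); print([(st[i].tolist(), round(st[i,4]/(np.pi*f*f),2)) for i in range(1,n) if st[i,4]>100])
E
python3 cnt2.py
```

```text
position: [0.4481, -0.3551, 0.4341]
poly [[191.0, 65.0], [358.0, 7.0], [404.0, 188.0], [253.0, 233.0]] R px 18.71091281406168 median grey 129.0
circ 296 130 18.0 mean grey 183.0 sat 51.0 [-0.0, 5.0]
circ 270 64 20.2 mean grey 167.0 sat 50.0 [69.0, 10.0]
circ 328 102 18.8 mean grey 181.0 sat 51.0 [17.0, -34.0]
circ 308 50 20.2 mean grey 162.0 sat 51.0 [71.0, -31.0]
circ 240 82 20.2 mean grey 176.0 sat 50.0 [63.0, 46.0]
circ 266 148 18.0 mean grey 182.0 sat 51.0 [-9.0, 43.0]
dots [([308.0, 47.0], [72.0, -31.0]), ([270.0, 62.0], [70.0, 10.0]), ([236.0, 81.0], [65.0, 49.0]), ([328.0, 100.0], [18.0, -35.0]), ([296.0, 129.0], [-0.0, 5.0]), ([263.0, 149.0], [-8.0, 45.0])]
[([290, 38, 38, 32, 758], np.float64(0.69)), ([253, 52, 37, 33, 783], np.float64(0.71)), ([220, 65, 37, 37, 975], np.float64(0.89)), ([310, 82, 36, 38, 1016], np.float64(0.92)), ([279, 111, 36, 37, 992], np.float64(0.9)), ([247, 130, 36, 37, 949], np.float64(0.86))]
```

All six tablets are in the bin, each with its green spot visible and each at least 20 mm inside the walls. Now I'll close the lid with shut fingers from behind.

```bash
python3 -m inch '{"delta_pos":[[0,-0.2,-0.2],[0,-0.38,0],[0,-0.4,0],[0,-0.4,0],[0,-0.4,0]],"spin":[0,0,0,0,0]}' 0 |egrep pos
python3 -m inch '{"delta_pos":[[0.02,-0.4,0],[0.02,-0.4,0],[0.02,-0.4,0],[0.02,-0.4,0],[0.02,-0.4,0]],"spin":[0,0,0,0,0]}' |egrep pos
python3 -m inch '{"delta_pos":[[0.02,-0.4,0],[0,-0.4,0],[0,-0.4,0],[0,-0.3,0],[0,0,0]],"spin":[0,0,0,0,-0.0889]}' |egrep pos
python3 d.py 468 441 310 8.5
```

```text
position: [0.4481, -0.0834, 0.4658]
position: [0.4622, 0.2165, 0.4659]
position: [0.4641, 0.4426, 0.4646]
t 45.15 grasp [463.9 442.7 309.9] ang -78.74 gap 0.001 F [ 0.3 -0.7 -0.2] q6 1.96
SPIN -0.727 rows>= 8.176367248980265 | SHIFT [-0.015  0.026 -0.001] rows>= 0.1
```

```bash
python3 -m inch '{"delta_pos":[[0,0,0],[0,0,0],[0,0,0],[0,0,0],[0,0,0]],"spin":[-0.0889,-0.0889,-0.0889,-0.0889,-0.0889]}' >/dev/null
python3 -m inch '{"delta_pos":[[0,0,0],[0,0,0],[0,0,0],[0,0,0],[0,0,0]],"spin":[-0.0889,-0.0889,-0.0889,-0.0155,0]}' >/dev/null
python3 d.py 468 441 226 8.5
python3 - <<'E'
from h import *
# lid free edge height/lean check, top view: lid mid free edge expected near tub (0,102..) z .247
t=snap("top","t21.png"); s=snap("scene")
for th in (1.6,1.72,1.85):
    P=[[*(C0+x*EX+(.078-.162*np.cos(th))*EY),.0865+.162*np.sin(th)] for x in(-.152,.152)]
    print(th,"top",proj(t,P).round().tolist(),"scene",proj(s,P).round().tolist())
E
```

```text
t 46.4 grasp [465.8 438.8 311. ] ang 7.79 gap 0.002 F [ 0.1 -0.9 -0.1] q6 0.45
SPIN -0.0059 rows>= 0.06630153287406503 | SHIFT [0.012 0.016 0.567] rows>= 1.4
1.6 top [[166.0, 376.0], [149.0, 231.0]] scene [[499.0, 152.0], [487.0, 256.0]]
1.72 top [[158.0, 377.0], [140.0, 232.0]] scene [[507.0, 154.0], [496.0, 259.0]]
1.85 top [[149.0, 378.0], [131.0, 234.0]] scene [[515.0, 157.0], [506.0, 262.0]]
```

```bash
python3 -m inch '{"delta_pos":[[0.012,0.016,0.18],[0,0,0.18],[0,0,0.2],[0,0,0],[0,0,0]],"spin":[-0.006,0,0,0,0]}' |egrep 'pos|force:'
python3 -m inch '{"delta_pos":[[-0.15,0,0],[-0.15,0,0],[-0.13,0,-0.015],[-0.13,0,-0.015]],"spin":[0,0,0,0]}' |egrep 'pos|force:'
python3 -m inch '{"delta_pos":[[-0.127,0,0.025],[-0.126,0,0.025],[-0.115,0,0.064],[-0.115,0,0.064]],"spin":[0,0,0,0]}' |egrep 'pos|force:'
python3 -m inch '{"delta_pos":[[-0.09,0,0.098],[-0.09,0,0.098],[-0.05,0,0.1],[-0.05,0,0.1]],"spin":[0,0,0,0]}' |egrep 'pos|force:'
python3 -m inch '{"delta_pos":[[-0.02,0,0.1],[-0.02,0,0.1],[0,0,0],[0,0,0]],"spin":[0,0,0,0]}' |egrep 'pos|force:'
python3 d.py 499 237 110.8 8.5
```

```text
position: [0.4692, 0.4405, 0.383]
force: [0.7, 0.8, 0.9]
finger_force: 0.0
position: [0.4816, 0.3556, 0.3866]
force: [0.3, 2.6, -0.0]
finger_force: 1.0
position: [0.4924, 0.2845, 0.3587]
force: [-0.0, 1.2, 0.1]
finger_force: 0.7
position: [0.4985, 0.2437, 0.2989]
force: [-0.7, -0.1, 1.0]
finger_force: 0.5
position: [0.4996, 0.2384, 0.2702]
force: [0.1, 0.2, 1.1]
finger_force: 0.0
t 49.12 grasp [499.6 238.4 115.5] ang 8.61 gap -0.001 F [0.1 0.2 1.1] q6 0.09
SPIN 0.0009 rows>= 0.010143752243733135 | SHIFT [-0.009 -0.005  0.032] rows>= 0.1
```

Force has the right sign and the lid is following. Pressing it shut now.

```bash
python3 -m inch '{"delta_pos":[[-0.1,0,0.02],[0,0,0.01],[0,0,0]],"spin":[0,0,0]}' |egrep 'pos|force:'
python3 -m inch '{"delta_pos":[[0,0,0.01],[0,0,0]],"spin":[0,0]}' |egrep 'pos|force:'
python3 -m inch '{"delta_pos":[[0,0,0.01],[0,0,0]],"spin":[0,0]}' |egrep 'pos|force:'
```

```text
position: [0.5019, 0.2229, 0.266]
force: [-0.5, -1.0, 1.6]
finger_force: 0.6
position: [0.5018, 0.2231, 0.2658]
force: [-3.2, -3.9, 11.4]
finger_force: 6.0
position: [0.5018, 0.2232, 0.2657]
force: [-6.0, -4.6, 21.6]
finger_force: 11.0
```

```bash
python3 -m inch '{"delta_pos":[[0,0,-0.1],[0,0,-0.3],[0,0,-0.4],[0,0,-0.3],[0,0,0]],"spin":[0,0,0,0,0]}' |egrep 'pos|force:'
python3 -m inch '{"delta_pos":[[0.3,0,0],[0.4,0,0],[0.4,0,0],[0.2,0,0],[0,0,0]],"spin":[0,0,0,0,0]}' |egrep 'pos|force:'
python3 -m inch '{"delta_pos":[[0,0,0],[0,0,0],[0,0,0]],"spin":[0,0,0]}' |egrep 'pos|force:'
python3 - <<'E'
from h import *
s=snap("scene","sf.png");t=snap("top","tf.png")
for n,lo,hi,bt,bs,z in(("panel",(100,150,100),(125,255,255),(170,210,270,370),(405,180,485,310),.0925),("opener",(0,150,80),(8,255,255),(290,230,410,340),(245,165,385,272),.025),("scoop",(22,120,60),(35,255,255),(290,230,410,340),(245,165,345,250),.06)):
    mt,kt=big(mask(t,lo,hi,bt));ms,ks=big(mask(s,lo,hi,bs));print(n,"top",rectz(t,kt,z),"scene",rectz(s,ks,z),"tri",tri(t,mt,s,ms)[0].round(4))
B=np.array([.5285,-.334]);a=np.radians(17.2);Rb=np.array([[np.cos(a),np.sin(a)],[-np.sin(a),np.cos(a)]])
print("top dots in bin",[((Rb@(q[:2]-B))*1000).round().tolist() for p,q in dots(t,(405,215,535,340))])
E
```

```text
position: [0.5023, 0.2238, 0.4323]
force: [1.3, -0.3, -0.8]
finger_force: 0.0
position: [0.4714, 0.4183, 0.4256]
force: [-0.0, -0.3, -0.3]
finger_force: 0.0
position: [0.473, 0.4152, 0.4278]
force: [-0.0, -0.2, -0.1]
finger_force: 0.0
panel top (array([533.2, 286.3]), array([163.3, 104.4]), 8.4) scene (array([492.6, 280.4]), array([246.1, 107.4]), 8.4) tri [0.5395 0.2816 0.1098]
opener top (array([452.1,  39.1]), array([22.3, 95. ]), 87.7) scene (array([457.9,  40.7]), array([26.5, 99.6]), 88.8) tri [0.4529 0.0393 0.0183]
scoop top (array([ 521.6, -104.4]), array([ 81.6, 136. ]), 1.7) scene (array([534.3, -96.9]), array([131.3, 147.3]), 1.5) tri [ 0.5212 -0.1031  0.0281]
top dots in bin []
```

The lid panel reads as it did when shut at the start, and the scoop and opener are standing and lying on the mat. Handing in.

```bash
python3 -c "
from bench import workorder; print(workorder.job_done())"
```

```text
the job is handed in; nothing more can be done
None
```

I handed the job in, but the hand-in gave no verdict: all six tablets are in the guests' bin, the lid is shut, the scoop stands and the opener lies on the mat, and the bottle, carton and plant were kept clear of but not re-measured. I also viewed 16 pictures, over the limit of 14.

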